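Seat the locking pin in the hooded receiver of a welding jig

TASK

Take the stepped steel locking pin off its rest by its square handle, reach its nose into the hooded receiver of the welding jig, feel along the hidden socket plate for its hole, and push the pin fully home until its shoulder sits on the plate; then let go and leave it there. Feel gently: never press or knock against the receiver with more than about 20 N. Leave everything else on the bench where it is.

Things in the scene. Friction and masses are not known exactly. Their poses are not given: they have to be found in the camera images.
- pin_grip (a point): Centre of the square handle of the bare steel locking pin: grasp here. x runs along the pin towards its nose, z up. Handle 70 long (x -35 to 35), 20 wide (y), 24 high (z). Ahead of it a round shank 18 across (x 35 to 90), then the nose. Pin 0.25 to 0.5 kg, balance point about 25 ahead of this point. It lies level on its rest, this point 50 above the bench.
- pin_tip (a point): Tip of the pin's nose, 130 mm ahead of pin_grip on the pin's axis; same axes. The round nose is 40 long, 12 across, its last 4 tapering to 6 across. Behind it is the flat shoulder of the 18 shank, 90 ahead of pin_grip.
- rest: Fixed dark steel pin rest; origin under the centre of its base (190 x 70 x 10 mm), x along the pin towards its nose. The pin's handle centre is at x = -50. One saddle under the shank (x 8 to 28, top 52 high, 34 wide), one under the handle's rear end (x -87 to -73, top 48 high, 36 wide), both open upward: lift the pin straight up.
- receiver: Fixed receiver of the jig; origin on the bench below the middle of the hidden face, x the direction of insertion, z up. A grey spatter hood 104 mm wide, 95 high, reaches 45 out in front of the face (x -45 to 0); behind it a dark steel body 200 wide (y), 105 high, to x = 60, on a base plate 240 wide, 8 high (x -20 to 80).
- pocket (a point): Centre of the mouth of the hood's pocket, 45 mm in front (-x) of the hidden face, 65 above the bench; axes of the receiver. The pocket is open only towards -x: 88 wide (y -44 to 44), 44 high (43 to 87 above the bench), 45 deep; roof and sides 8 thick. The socket plate's face closes its end.
- face (a point): Middle of the pocket's end, on the flat hidden face of the steel socket plate, 65 above the bench; axes of the receiver. The plate has one hole along x: 16 mm wide (y), 14 high, 48 deep, its centre at this height but at an unknown place from y = -25 to 25, not measured. The plate is jammed there and does not move. Pin home: tip 40 past the face, pin_grip 90 before it; let go, it droops a few degrees and stays.
- hammer_mid (a point): Bystander, to be left alone: hammer, lying, about 260 mm long; this point is at about its middle.
- brush_mid (a point): Bystander, to be left alone: brush with a handle, lying; this point is at about its middle.
- wrench_mid (a point): Bystander, to be left alone: flat wrench, lying; this point is at about its middle.
- offcut_mid (a point): Bystander, to be left alone: dark steel block offcut 90 x 40 x 30 mm; this point is at about its middle.
- bracket_mid (a point): Bystander, to be left alone: L-shaped steel bracket 100 x 40 x 35 mm lying on its long leg; this point is at about its middle.
- collar_mid (a point): Bystander, to be left alone: steel spacer ring, 50 outside, 28 hole, 18 high mm; this point is at about its middle.
- can_mid (a point): Bystander, to be left alone: upright aluminium spray can, 60 across, 170 high mm; this point is at about its middle.
Not all that is in view belongs to the job. What is shaped like the rest but blue is not meant.

How it is judged:
By the outcome, as a careful person would: the job done as asked, in the order asked, and still so for the second after the job is handed in, with the robot touching nothing.
It also fails if it takes over 72 s, if anything falls off the work surface, if the arm or the gripper's body presses on something with over 40 N, if the wrist force passes 120 N, or if a joint passes its speed limit or range.

ROBOT

A 7-joint arm with a two-finger parallel gripper is mounted at the origin on the work surface. World frame = base frame: x ahead of the robot, y to its left, z up, the work surface at z = 0. Lengths are in mm, angles in rad, forces in N, time in s.
With the tool pointing down it reaches from about 375 to 925 mm from the base axis. Payload 3.1 kg.
Tool frame: the origin (TCP) lies at the centre of the arm's flange, where the gripper is bolted on; the fingertips stand 173 mm ahead of it and the grasp point (between the pads) lies 155 mm ahead of it (ctrl.tip_extent is the distance from the TCP to the fingertips, in mm); z points along the fingers, y is the direction in which the jaws open and shut (so a half turn about z gives the same grasp; the last joint's range is limited). The gripper opens to 85 mm and grips with 20 to 120 N. Pads are 22 mm wide; open, the fingers measure 114 mm over their backs; the gripper's body (76 mm by 85 mm) begins 54 mm behind the grasp point. The pads swing forward as they close: fully open they stand 13 mm farther back than shut.
Start: joints at [-1.316, 0.383, 0.044, 1.598, -0.018, 1.161, -0.05], TCP at [224.575, 609.978, 404.669] pointing down, gripper open.
Joint ranges: [-2.61, 2.61], [-0.41, 2.15], [-1.48, 1.57], [0, 2.5], [-1.57, 4.71], [0.05, 1.97], [-2.85, 2.85]. Speed limits (rad/s): [2.79, 2.79, 3.14, 3.14, 3.14, 3.14, 3.14].

INTERFACE

Orientations are given as a rotation vector (axis times angle).
In Python, from cell import ctrl gives the robot as it stands.
- The arm moves only by the tool jog_arm, never from a script. Its argument "series" is a list of rows, each an object of numbers: "x", "y", "z": the shift along the tool's x, y, z in m; "wx", "wy", "wz": the turn, a rotation vector about the tool's x, y, z in degrees; "gripper": the opening, from 0 (shut) to 1 (fully open). In form: [{"x": .., "y": .., "z": .., "wx": .., "wy": .., "wz": .., "gripper": ..}, ...]. A call has 1 to 10 rows; each row shifts and turns the commanded pose from where the row before left it, along the tool's axes as they then stand; what a row does not reach is not made up. A row lasts 1/8 s, in which the tool goes at most 62.5 mm and 10.7 degrees, less where a joint would pass 70% of its speed; a pose out of reach is approached as far as the arm can. A call is refused whole if a number of a shift passes 0.0625 or a number of a turn 10.7, either way. A call with a gripper value outside its range is refused whole. The fingers move at their own pace and stop on an object; "squeeze" is the grip in N (left out, the last holds). Time passes only in rows, so rows that do not move let the fingers close. It gives the time, the measured TCP pose, the force and the opening at its end, in the units of the state.
- ctrl.get_obs(): the state, without advancing time (a new reading comes with each control period).
- ctrl.capture(name): name is "scene" or "top" or "wrist"; returns a dict with "frame" (480x640x3 uint8, blue, green, red), "vertical_fov" (degrees; the focal length in pixels is half the picture's height over the tangent of half this angle, whatever the lens; pixels are square), "cx", "cy" (the principal point, pixels), "dist_coeffs" ([k1, k2, p1, p2, k3] as OpenCV has them; the pictures are not rectified), "extrinsics" (4x4, takes a point from camera to world coordinates); the wrist camera has in their place "hand_eye" (4x4, takes a point from camera to tool coordinates, whose origin is the TCP and whose axes are the flange's). Camera axes: x right, y down, z forward; pixel columns grow to the right and rows downward; lengths in mm; the calibration is good to about 2 mm. A picture is of the moment at which its call begins: read the wrist's pose just before it. There is no depth.
- ctrl.hand_in(): hands the job in, once; it reports no verdict.
The state is a dict: "t": time; "joint_positions": joint angles; "joint_vel": joint speeds; "joint_efforts": joint torques, N m; "eef_pos": TCP position; "ee_rot": TCP orientation; "contact_force": force on the tool from outside, world axes, zero at the start; "moment": the same for the moment, N m; "finger_gap": finger opening in mm.
Only numpy, scipy, OpenCV 4.12 (cv2) and the standard library are available. Lean on these libraries where they do the work, as an engineer would, in place of code of your own. Each camera call takes 0.05 s, during which the arm holds its last target.

## Working session

There is one attempt and no reset: what is moved stays moved. The work goes in short steps, Python scripts to look and compute and a tool call to move; the robot and the scene stay as the last step left them, time stands still between calls to the robot, and variables do not carry over. Pictures are saved under pics/ and viewed, and the job is handed in when it is done.

Besides the shell and the picture viewer there is one more tool, called after "Emit:" by a JSON object that holds its "api" and its "payload", one argument or row to a line. jog_arm: Moves the arm, as the interface text tells. Its arguments: {"type":"object","properties":{"series":{"type":"array","items":{"type":"object","properties":{"x":{"type":"number"},"y":{"type":"number"},"z":{"type":"number"},"wx":{"type":"number"},"wy":{"type":"number"},"wz":{"type":"number"},"gripper":{"type":"number"}}}},"squeeze":{"type":"number"}},"required":["series"]}

```bash
mkdir -p pics; ls
cat > h.py <<'E'
import numpy as np, cv2, pickle
from scipy.spatial.transform import Rotation as R
from cell import ctrl
def cap(n,f):
    o=ctrl.get_obs(); c=ctrl.capture(n); c['obs']=o
    pickle.dump(c,open(f'pics/{f}.pkl','wb')); cv2.imwrite(f'pics/{f}.png',c['frame']); return c
def load(f): return pickle.load(open(f'pics/{f}.pkl','rb'))
def KT(c):
    h=c['frame'].shape[0]; f=h/2/np.tan(np.radians(c['vertical_fov'])/2)
    K=np.array([[f,0,c['cx']],[0,f,c['cy']],[0,0,1.]])
    if 'extrinsics' in c: T=np.array(c['extrinsics'])
    else:
        o=c['obs'];T=np.eye(4);T[:3,:3]=R.from_rotvec(o['ee_rot']).as_matrix();T[:3,3]=o['eef_pos'];T=T@np.array(c['hand_eye'])
    return K,np.array(c['dist_coeffs'],float),T
def px2w(c,uv,z):
    K,d,T=KT(c); p=cv2.undistortPoints(np.array(uv,float).reshape(-1,1,2),K,d).reshape(-1,2)
    r=np.c_[p,np.ones(len(p))]@T[:3,:3].T
    o=T[:3,3]; return o+r*((np.asarray(z)-o[2])/r[:,2])[:,None]
def w2px(c,P):
    K,d,T=KT(c); Ti=np.linalg.inv(T); P=np.array(P,float).reshape(-1,3)
    return cv2.projectPoints(P,cv2.Rodrigues(Ti[:3,:3])[0],Ti[:3,3],K,d)[0].reshape(-1,2)
E
python3 - <<'E'
from h import *
for n in ['scene','top','wrist']:
    c=cap(n,n+'0'); print(n,c['vertical_fov'],c['dist_coeffs'],KT(c)[2].round(2).tolist())
print(ctrl.get_obs())
E
```

```text
pics
scene 49.16929239543165 [-0.14090548  0.          0.          0.          0.        ] [[0.83, 0.45, -0.33, 931.6], [0.56, -0.67, 0.49, -571.17], [-0.01, -0.59, -0.81, 1019.28], [0.0, 0.0, 0.0, 1.0]]
top 42.938184587737574 [-0.21350633  0.          0.          0.          0.        ] [[0.01, -0.98, 0.18, 223.26], [-1.0, -0.01, 0.02, -24.07], [-0.01, -0.18, -0.98, 1671.19], [0.0, 0.0, 0.0, 1.0]]
wrist 64.10765084409172 [-0.03311073  0.          0.          0.          0.        ] [[0.35, 0.9, 0.25, 161.46], [0.94, -0.33, -0.09, 632.75], [-0.0, 0.27, -0.96, 372.15], [0.0, 0.0, 0.0, 1.0]]
{'t': 0.15, 'joint_positions': array([-1.31579687,  0.38362801,  0.04383306,  1.59919964, -0.01789175,
        1.16119439, -0.04989223]), 'joint_vel': array([ 1.19206623e-06, -2.97658403e-03,  9.91341738e-04, -6.55697725e-03,
       -7.16292465e-04, -2.43573930e-04,  2.46507471e-03]), 'joint_efforts': array([ 1.67914437e-03, -4.34056306e+01,  1.02672625e+00, -2.49976051e+01,
        1.08216517e-02,  7.32697954e-03,  1.42999741e-05]), 'eef_pos': array([224.43726687, 609.62188926, 403.59397693]), 'ee_rot': array([-0.55111071, -3.09261792,  0.00317517]), 'contact_force': array([ 0.38672008, -0.06489887,  0.52066171]), 'moment': array([ 0.05369135,  0.00711716, -0.0040656 ]), 'finger_gap': 85.12122663336689}
```

View pics/scene0.png

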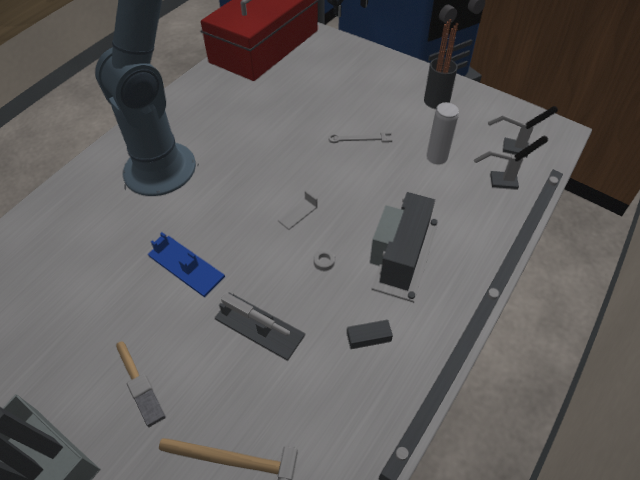

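View pics/top0.png

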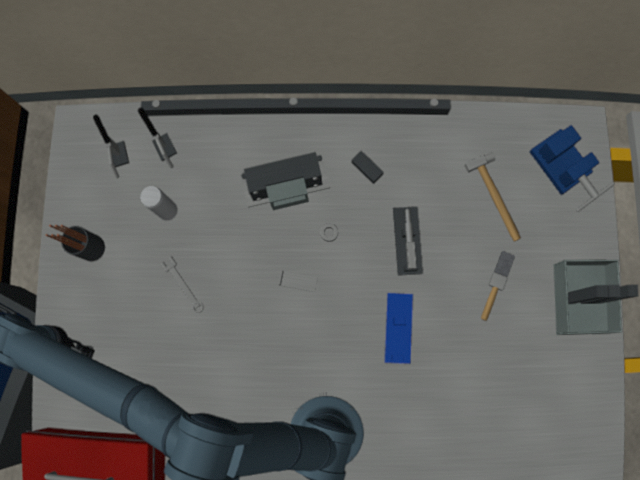

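View pics/wrist0.png

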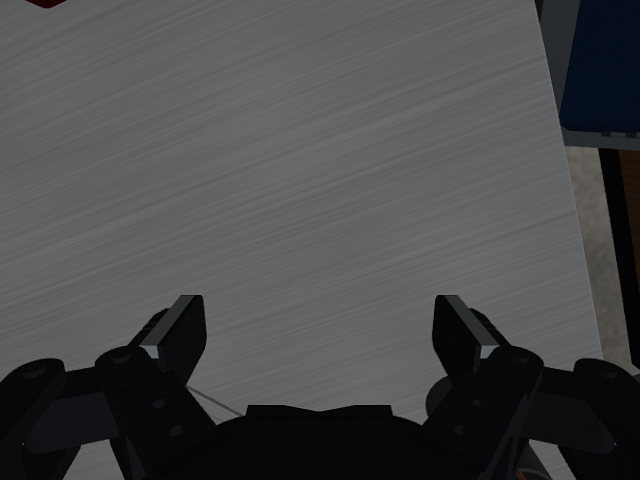

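Run:
```python
from h import *
a=load('top0')['frame']; b=load('scene0')['frame']
A=cv2.resize(a[190:290,360:460],None,fx=5,fy=5,interpolation=cv2.INTER_CUBIC)
B=cv2.resize(a[130:230,225:345],None,fx=5,fy=5,interpolation=cv2.INTER_CUBIC)
cv2.imwrite('pics/z1.png',A);cv2.imwrite('pics/z2.png',B)
cv2.imwrite('pics/z3.png',cv2.resize(b[270:370,200:320],None,fx=6,fy=6,interpolation=cv2.INTER_CUBIC))
cv2.imwrite('pics/z4.png',cv2.resize(b[180:310,350:450],None,fx=4.5,fy=4.5,interpolation=cv2.INTER_CUBIC))
```

```text
(no output)
```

View pics/z1.png

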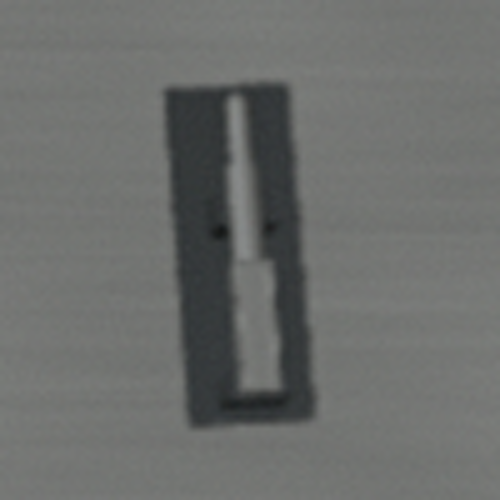

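View pics/z2.png

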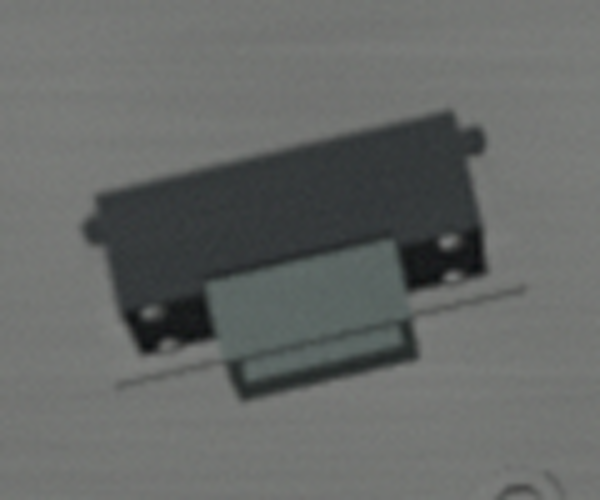

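View pics/z3.png

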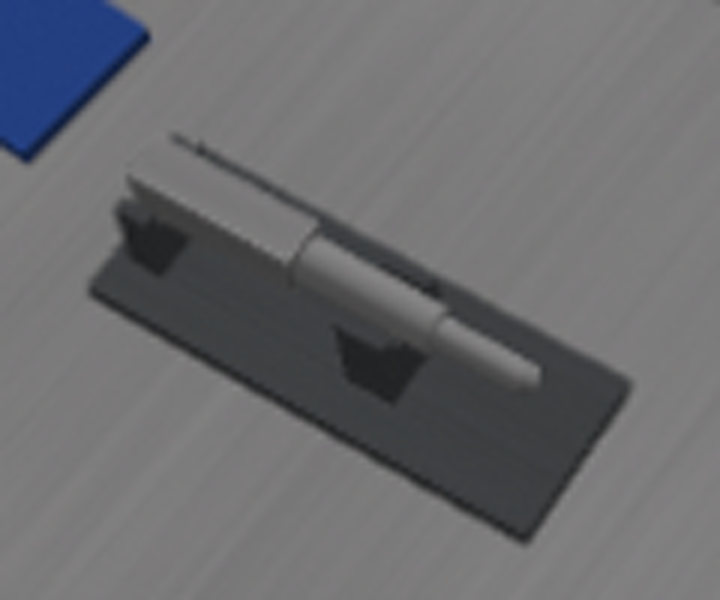

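View pics/z4.png

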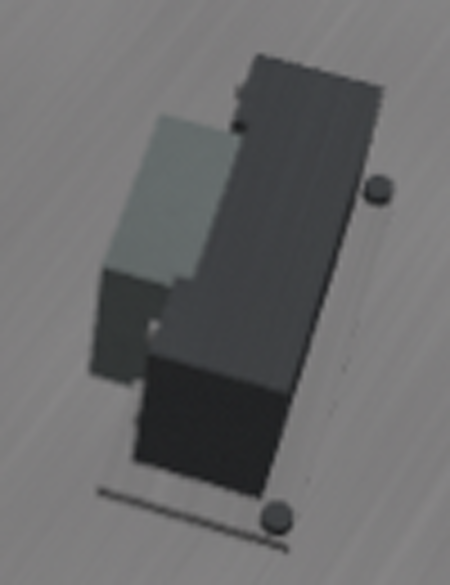

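```bash
cat > fit.py <<'E'
from h import *
from scipy.optimize import least_squares
t=load('top0'); s=load('scene0')
def fit(items,x0,robust=True,prn=True):
    def res(p,raw=False):
        c,sn=np.cos(p[2]),np.sin(p[2]); out=[]
        for cam,off,sc,L in items:
            P=np.array([l[0] for l in L],float); U=np.array([l[1] for l in L],float)/sc+off
            W=np.c_[p[0]+c*P[:,0]-sn*P[:,1],p[1]+sn*P[:,0]+c*P[:,1],P[:,2]]
            out.append(w2px(cam,W)-U)
        return np.vstack(out).ravel()
    r=least_squares(res,x0,loss='soft_l1'); 
    if prn: print(r.x.round(4).tolist()); print(res(r.x).reshape(-1,2).round(1).tolist())
    return r.x
if __name__=='__main__':
    rt=[((60,100,105),(95,195)),((60,-100,105),(453,112)),((0,-100,105),(467,228)),((0,100,105),(122,310)),((0,100,8),(140,353)),((0,-100,8),(487,272)),((-45,52,35),(243,400)),((-45,-52,35),(418,355))]
    rs=[((60,-100,105),(290,392)),((0,-100,105),(152,352)),((0,100,105),(260,55)),((60,100,105),(383,88)),((60,-100,8),(262,497)),((0,-100,8),(135,460)),((-45,-52,95),(105,268)),((-45,52,95),(163,115))]
    T=(t,(225,130),5,rt);S=(s,(350,180),4.5,rs)
    for it in ([T],[S],[T,S]): fit(it,[650,100,0.2])
    bt=[((95,35,10),(165,90)),((95,-35,10),(290,85)),((-95,-35,10),(315,415)),((-95,35,10),(190,425)),
     ((-15,10,62),(233,262)),((-15,-10,62),(272,260)),((-85,10,62),(240,390)),((-85,-10,62),(283,388))]
    bs=[((95,35,10),(632,383)),((95,-35,10),(525,530)),((-95,-35,10),(92,288)),((80,0,50),(538,378)),((-15,-10,62),(290,265))]
    T=(t,(360,190),5,bt);S=(s,(200,270),6,bs)
    for it in ([T],[S],[T,S]): fit(it,[500,-150,0])
E
python3 fit.py
```

```text
[662.0951, 113.3075, 0.2435]
[[-0.2, 1.9], [0.6, 1.3], [3.0, -1.2], [-1.0, -0.2], [0.2, 0.0], [-0.2, -0.2], [-1.4, -0.4], [0.2, -0.2]]
[666.8094, 114.9403, 0.2402]
[[-0.9, -0.1], [2.3, 0.7], [2.2, 0.0], [-0.1, -0.5], [-0.6, 0.4], [2.1, 0.9], [-1.2, -0.9], [-0.9, -0.9]]
[664.2673, 113.7219, 0.2441]
[[-0.3, 1.1], [0.4, 0.5], [2.8, -2.0], [-1.1, -1.0], [0.1, -0.7], [-0.4, -1.0], [-1.5, -1.2], [0.1, -1.0], [-2.0, -0.3], [1.2, 0.6], [0.8, -0.2], [-1.5, -0.8], [-1.6, 0.2], [1.0, 0.8], [-2.4, -0.9], [-2.2, -1.0]]
[526.3345, -223.0712, 31.4734]
[[-0.0, -0.5], [-0.2, -0.7], [0.0, 0.5], [-0.2, -0.1], [0.3, 0.0], [-0.1, 0.1], [0.8, 0.3], [-0.4, 0.3]]
[526.334, -221.6062, 0.0625]
[[0.3, -1.1], [0.4, 0.8], [-0.8, -0.6], [0.1, 1.0], [-0.2, -0.2]]
[526.4282, -222.3822, 0.0621]
[[-0.4, -0.5], [-0.6, -0.8], [-0.1, 0.4], [-0.3, -0.1], [0.1, 0.0], [-0.3, 0.0], [0.7, 0.2], [-0.5, 0.2], [0.1, -0.8], [0.2, 1.1], [-1.0, -0.3], [-0.1, 1.3], [-0.4, 0.1]]
```

```bash
cat > plan.py <<'E'
from h import *
import sys
# python3 plan.py x y z yawdeg n : rows to go from the measured pose to tool-down pose (tool x at yaw)
def plan(x,y,z,yaw,n,start=None,dp=3):
    o=ctrl.get_obs(); p0=np.array(o['eef_pos']); R0=R.from_rotvec(o['ee_rot'])
    Rt=R.from_euler('z',yaw,degrees=True)*R.from_euler('x',180,degrees=True)
    d=(R0.inv()*Rt).as_rotvec(degrees=True)
    p=p0.copy(); Rc=R0; tgt=np.array([x,y,z],float)
    for i in range(n):
        w=(Rc.inv()*Rt).as_rotvec(degrees=True)/(n-i); w=w.round(1)
        s=Rc.inv().apply((tgt-p)/(n-i)).round(0 if n>3 else 1)
        print('{"x":%.4g,"y":%.4g,"z":%.4g,"wx":%.1f,"wy":%.1f,"wz":%.1f},'%(*(s/1000),*w))
        p=p+Rc.apply(s); Rc=Rc*R.from_rotvec(w,degrees=True)
    print('end',p.round(1))
if __name__=='__main__':
    a=list(map(float,sys.argv[1:])); plan(*a[:4],int(a[4]))
E
python3 plan.py 577 92 404 14 15
```

```text
{"x":-0.034,"y":-0.024,"z":0,"wx":-0.0,"wy":0.0,"wz":9.7},
{"x":-0.038,"y":-0.018,"z":0,"wx":-0.0,"wy":0.0,"wz":9.7},
{"x":-0.04,"y":-0.012,"z":0,"wx":-0.0,"wy":0.0,"wz":9.7},
{"x":-0.041,"y":-0.005,"z":0,"wx":0.0,"wy":0.0,"wz":9.7},
{"x":-0.042,"y":0.002,"z":0,"wx":0.0,"wy":0.0,"wz":9.7},
{"x":-0.041,"y":0.009,"z":0,"wx":0.0,"wy":0.0,"wz":9.7},
{"x":-0.038,"y":0.016,"z":0,"wx":0.0,"wy":0.0,"wz":9.7},
{"x":-0.035,"y":0.022,"z":0,"wx":0.0,"wy":0.0,"wz":9.7},
{"x":-0.031,"y":0.028,"z":0,"wx":0.0,"wy":0.0,"wz":9.7},
{"x":-0.026,"y":0.033,"z":0,"wx":0.0,"wy":0.0,"wz":9.7},
{"x":-0.02,"y":0.037,"z":0,"wx":0.0,"wy":0.0,"wz":9.8},
{"x":-0.013,"y":0.04,"z":0,"wx":0.0,"wy":0.0,"wz":9.7},
{"x":-0.006,"y":0.041,"z":0,"wx":0.0,"wy":0.0,"wz":9.8},
{"x":0.001,"y":0.042,"z":0,"wx":0.0,"wy":0.0,"wz":9.7},
{"x":0.007,"y":0.041,"z":0,"wx":0.1,"wy":0.1,"wz":9.8},
end [577.   92.  404.4]
```

Emit:
{"api": "jog_arm", "payload": {
  "series": [
    {"x": -0.034, "y": -0.024, "wz": 9.7},
    {"x": -0.038, "y": -0.018, "wz": 9.7},
    {"x": -0.04, "y": -0.012, "wz": 9.7},
    {"x": -0.041, "y": -0.005, "wz": 9.7},
    {"x": -0.042, "y": 0.002, "wz": 9.7},
    {"x": -0.041, "y": 0.009, "wz": 9.7},
    {"x": -0.038, "y": 0.016, "wz": 9.7},
    {"x": -0.035, "y": 0.022, "wz": 9.7}
  ]
}}

```text
invalid input
```

Emit:
{"api": "jog_arm", "payload": {
  "series": [
    {"x": -0.031, "y": 0.028, "wz": 9.7},
    {"x": -0.026, "y": 0.033, "wz": 9.7},
    {"x": -0.02, "y": 0.037, "wz": 9.8},
    {"x": -0.013, "y": 0.04, "wz": 9.7},
    {"x": -0.006, "y": 0.041, "wz": 9.8},
    {"x": 0.001, "y": 0.042, "wz": 9.7},
    {"x": 0.007, "y": 0.041, "wz": 9.8},
    {"x": 0}
  ]
}}

```text
invalid input
```

Run:
```python
from h import *
c=cap('wrist','w1'); print(c['obs']['t'],c['obs']['eef_pos'],c['obs']['joint_vel'].round(3),(R.from_rotvec(c['obs']['ee_rot'])).as_matrix().round(3).tolist())
c=cap('scene','s1');c=cap('wrist','w1'); print(c['obs']['t'],c['obs']['eef_pos'],c['obs']['contact_force'])
```

```text
0.15 [224.43726687 609.62188926 403.59397693] [ 0.    -0.003  0.001 -0.007 -0.001 -0.     0.002] [[-0.938, 0.345, -0.001], [0.345, 0.938, -0.002], [-0.0, -0.002, -1.0]]
0.25 [224.49823906 609.77669787 403.99203896] [ 0.40315522 -0.58174878 -0.5203633 ]
```

View pics/w1.png

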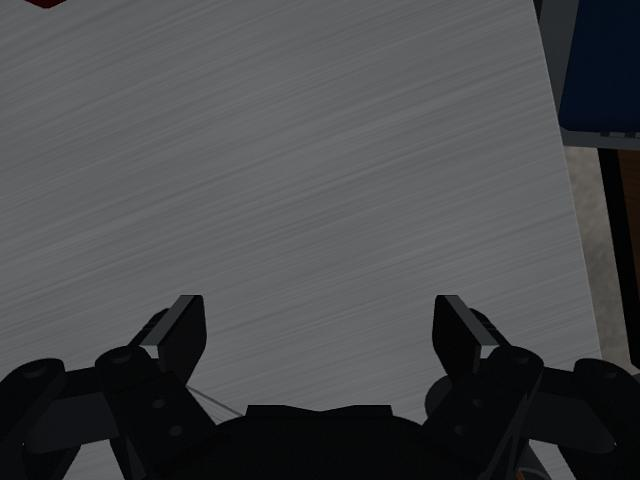

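Emit:
{"api": "jog_arm", "payload": {
  "series": [
    {"x": -0.034, "y": -0.024, "z": 0, "wx": 0, "wy": 0, "wz": 9.7, "gripper": 1},
    {"x": -0.038, "y": -0.018, "z": 0, "wx": 0, "wy": 0, "wz": 9.7, "gripper": 1},
    {"x": -0.04, "y": -0.012, "z": 0, "wx": 0, "wy": 0, "wz": 9.7, "gripper": 1},
    {"x": -0.041, "y": -0.005, "z": 0, "wx": 0, "wy": 0, "wz": 9.7, "gripper": 1},
    {"x": -0.042, "y": 0.002, "z": 0, "wx": 0, "wy": 0, "wz": 9.7, "gripper": 1},
    {"x": -0.041, "y": 0.009, "z": 0, "wx": 0, "wy": 0, "wz": 9.7, "gripper": 1},
    {"x": -0.038, "y": 0.016, "z": 0, "wx": 0, "wy": 0, "wz": 9.7, "gripper": 1},
    {"x": -0.035, "y": 0.022, "z": 0, "wx": 0, "wy": 0, "wz": 9.7, "gripper": 1}
  ]
}}

```text
t: 1.3
eef_pos: [412.0, 332.6, 404.8]
ee_rot: [-2.373, -2.058, -0.001]
contact_force: [0.3, 0.9, 0.2]
finger_gap: 85.5
```

Emit:
{"api": "jog_arm", "payload": {
  "series": [
    {"x": -0.031, "y": 0.028, "z": 0, "wx": 0, "wy": 0, "wz": 9.7, "gripper": 1},
    {"x": -0.026, "y": 0.033, "z": 0, "wx": 0, "wy": 0, "wz": 9.7, "gripper": 1},
    {"x": -0.02, "y": 0.037, "z": 0, "wx": 0, "wy": 0, "wz": 9.8, "gripper": 1},
    {"x": -0.013, "y": 0.04, "z": 0, "wx": 0, "wy": 0, "wz": 9.7, "gripper": 1},
    {"x": -0.006, "y": 0.041, "z": 0, "wx": 0, "wy": 0, "wz": 9.8, "gripper": 1},
    {"x": 0.001, "y": 0.042, "z": 0, "wx": 0, "wy": 0, "wz": 9.7, "gripper": 1},
    {"x": 0.007, "y": 0.041, "z": 0, "wx": 0, "wy": 0, "wz": 9.8, "gripper": 1},
    {"x": 0, "y": 0, "z": 0, "wx": 0, "wy": 0, "wz": 0, "gripper": 1}
  ]
}}

```text
t: 2.3
eef_pos: [578.4, 87.7, 405.2]
ee_rot: [3.117, 0.37, 0.002]
contact_force: [0.1, 0.2, 0.4]
finger_gap: 85.5
```

Run:
```python
from h import *
c=cap('wrist','w1'); print(c['obs']['t'],c['obs']['eef_pos'],c['obs']['joint_positions'].round(2),c['obs']['joint_vel'].round(3),(R.from_rotvec(c['obs']['ee_rot'])).as_matrix().round(3).tolist())
```

```text
2.3 [578.3525294   87.69215913 405.1777062 ] [-0.81  0.31  0.71  1.79 -0.22  1.13 -1.37] [-0.037 -0.017 -0.069  0.017 -0.027  0.016  0.018] [[0.972, 0.234, 0.002], [0.234, -0.972, -0.003], [0.001, 0.003, -1.0]]
```

View pics/w1.png

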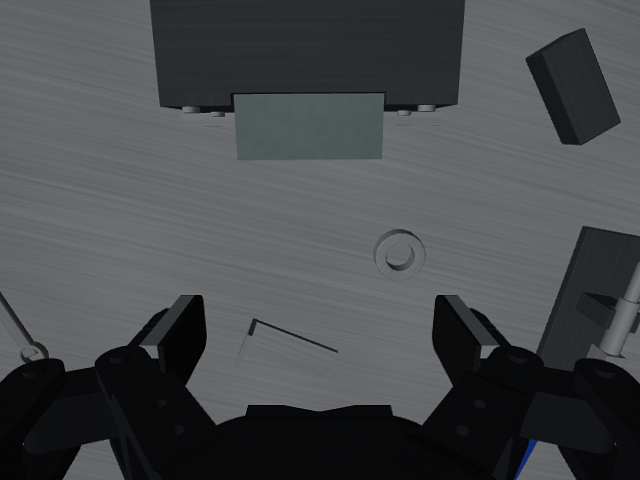

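Run:
```python
from h import *
c=load('w1'); f=c['frame']
cv2.imwrite('pics/z5.png',cv2.resize(f[80:170,140:480],None,fx=2.3,fy=2.3,interpolation=cv2.INTER_CUBIC))
cv2.imwrite('pics/z6.png',cv2.resize(f[220:380,520:640],None,fx=4,fy=3.7,interpolation=cv2.INTER_CUBIC))
P=px2w(c,[(237,160),(382,159),(232,94),(385,93)],95); print(P.round(1)); 
P2=px2w(c,[(161,105),(458,103)],105); print(P2.round(1))
for Q in (P[:2],P2): 
    d=Q[1]-Q[0]; print(np.linalg.norm(d),np.degrees(np.arctan2(d[0],-d[1])),Q.mean(0))
```

```text
[[611.2 154.9  95. ]
 [636.1  53.9  95. ]
 [654.6 166.4  95. ]
 [679.8  64.1  95. ]]
[[636.6 209.5 105. ]
 [684.2  16.1 105. ]]
104.03760316676095 13.841441394136073 [623.68701672 104.38519419  95.        ]
199.18351295027878 13.83214069914499 [660.37634479 112.76616533 105.        ]
```

View pics/z5.png

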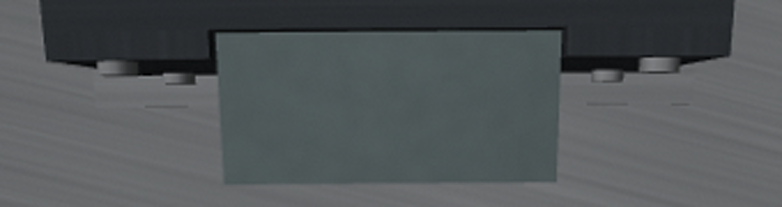

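```bash
python3 plan.py 476.5 -225 330 3.56 7
```

```text
{"x":-0.025,"y":0.04,"z":0.011,"wx":0.0,"wy":-0.0,"wz":1.5},
{"x":-0.024,"y":0.041,"z":0.011,"wx":0.0,"wy":-0.0,"wz":1.5},
{"x":-0.023,"y":0.042,"z":0.011,"wx":0.0,"wy":-0.0,"wz":1.4},
{"x":-0.021,"y":0.042,"z":0.011,"wx":0.0,"wy":-0.0,"wz":1.5},
{"x":-0.02,"y":0.043,"z":0.01,"wx":0.0,"wy":-0.0,"wz":1.4},
{"x":-0.02,"y":0.043,"z":0.011,"wx":0.0,"wy":-0.0,"wz":1.5},
{"x":-0.018,"y":0.043,"z":0.01,"wx":0.0,"wy":-0.0,"wz":1.4},
end [ 476.4 -224.9  330. ]
```

Emit:
{"api": "jog_arm", "payload": {
  "series": [
    {"x": -0.025, "y": 0.04, "z": 0.011, "wx": 0, "wy": 0, "wz": 1.5, "gripper": 1},
    {"x": -0.024, "y": 0.041, "z": 0.011, "wx": 0, "wy": 0, "wz": 1.5, "gripper": 1},
    {"x": -0.023, "y": 0.042, "z": 0.011, "wx": 0, "wy": 0, "wz": 1.4, "gripper": 1},
    {"x": -0.021, "y": 0.042, "z": 0.011, "wx": 0, "wy": 0, "wz": 1.5, "gripper": 1},
    {"x": -0.02, "y": 0.043, "z": 0.01, "wx": 0, "wy": 0, "wz": 1.4, "gripper": 1},
    {"x": -0.02, "y": 0.043, "z": 0.011, "wx": 0, "wy": 0, "wz": 1.5, "gripper": 1},
    {"x": -0.018, "y": 0.043, "z": 0.01, "wx": 0, "wy": 0, "wz": 1.4, "gripper": 1},
    {"x": 0, "y": 0, "z": 0, "wx": 0, "wy": 0, "wz": 0, "gripper": 1},
    {"x": 0, "y": 0, "z": 0, "wx": 0, "wy": 0, "wz": 0, "gripper": 1}
  ]
}}

```text
t: 3.48
eef_pos: [477.6, -221.5, 329.6]
ee_rot: [-3.138, -0.108, -0.0]
contact_force: [-0.4, 1.0, -0.3]
finger_gap: 85.7
```

Run:
```python
from h import *
c=cap('wrist','w2'); print(c['obs']['t'],c['obs']['eef_pos'],(R.from_rotvec(c['obs']['ee_rot'])).as_matrix().round(3).tolist())
```

```text
3.475 [ 477.5790677  -221.52555589  329.55104014] [[0.998, 0.069, 0.0], [0.069, -0.998, 0.002], [0.0, -0.002, -1.0]]
```

View pics/w2.png

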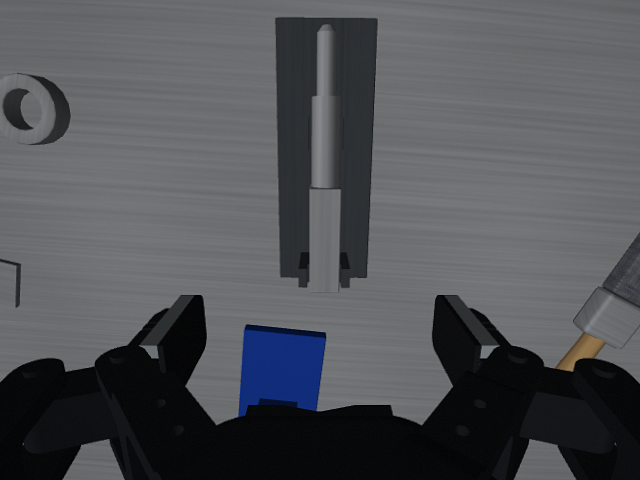

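Run:
```python
from h import *
from fit import fit
c=load('w2'); 
P=px2w(c,[(309,188),(341,188),(309,292),(340,292)],62);print(P.round(1).tolist(),P.mean(0))
I=(c,(0,0),1,[((35,10,62),(309.5,188)),((35,-10,62),(341,188)),((-35,10,62),(309,292)),((-35,-10,62),(340,292)),((130,0,50),(326,25)),((90,9,50),(312,96)),((90,-9,50),(341,96))])
fit([I],[476,-225,0.06])
J=(c,(0,0),1,[((95,35,10),(276,18)),((95,-35,10),(378,18)),((-95,-35,10),(366,278)),((-95,35,10),(281,277))])
fit([J],[526,-222,0.06])
```

```text
[[510.4, -212.7, 62.0], [511.8, -232.5, 62.0], [441.0, -217.0, 62.0], [442.4, -237.6, 62.0]] [ 476.39642207 -224.95130221   62.        ]
[476.212, -225.1223, 0.0633]
[[-0.2, -0.1], [0.6, 0.0], [0.5, 0.5], [-0.5, 0.7], [0.6, -0.4], [-0.7, -0.2], [-0.4, -0.1]]
[525.5185, -222.4383, 0.0591]
[[-0.4, -1.2], [0.3, -0.2], [1.1, 0.8], [-0.8, 1.0]]
```

```bash
python3 plan.py 476.3 -225.1 225 3.6 3
```

```text
{"x":-0.0007,"y":0.0014,"z":0.0349,"wx":-0.0,"wy":-0.0,"wz":0.1},
{"x":-0.0007,"y":0.0014,"z":0.0349,"wx":-0.0,"wy":-0.0,"wz":0.2},
{"x":-0.0006,"y":0.0014,"z":0.0348,"wx":-0.1,"wy":-0.0,"wz":0.1},
end [ 476.3 -225.1  225. ]
```

Emit:
{"api": "jog_arm", "payload": {
  "series": [
    {"x": -0.001, "y": 0.002, "z": 0.035, "wx": 0, "wy": 0, "wz": 0.2, "gripper": 1},
    {"x": -0.001, "y": 0.002, "z": 0.035, "wx": 0, "wy": 0, "wz": 0.2, "gripper": 1},
    {"x": 0, "y": 0, "z": 0.035, "wx": 0, "wy": 0, "wz": 0, "gripper": 1},
    {"x": 0, "y": 0, "z": 0, "wx": 0, "wy": 0, "wz": 0, "gripper": 1},
    {"x": 0, "y": 0, "z": 0, "wx": 0, "wy": 0, "wz": 0, "gripper": 1}
  ]
}}

```text
t: 4.15
eef_pos: [476.4, -226.5, 225.7]
ee_rot: [3.14, 0.097, 0.003]
contact_force: [-0.2, 0.0, 0.9]
finger_gap: 85.0
```

```bash
python3 - <<'E'
from h import *
c=cap('wrist','w3'); print(c['obs']['t'],c['obs']['eef_pos'],(R.from_rotvec(c['obs']['ee_rot'])).as_matrix().round(4).tolist(),c['obs']['contact_force'],c['obs']['moment'])
E
python3 plan.py 476.3 -225.1 205 3.6 1
```

```text
4.15 [ 476.4439995  -226.45538903  225.69562307] [[0.9981, 0.0614, 0.0017], [0.0614, -0.9981, -0.0001], [0.0017, 0.0002, -1.0]] [-0.1696739   0.03611745  0.88853892] [ 0.01365315 -0.05085584 -0.04269638]
{"x":-0.0002,"y":-0.0018,"z":0.0212,"wx":0.0,"wy":-0.2,"wz":-0.1},
end [ 476.3 -225.1  205. ]
```

View pics/w3.png

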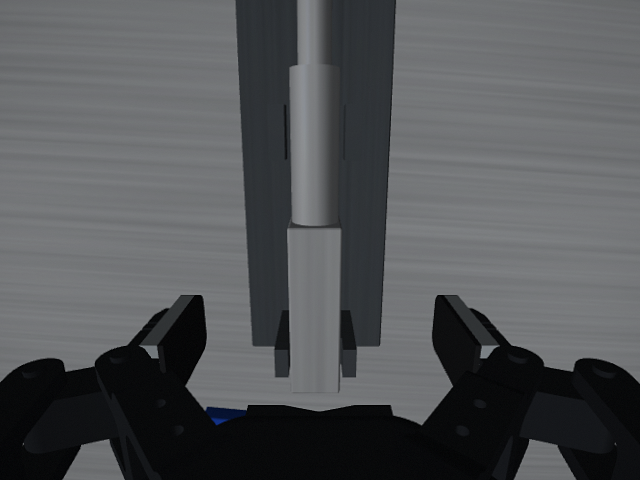

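Emit:
{"api": "jog_arm", "payload": {
  "series": [
    {"x": 0, "y": -0.0018, "z": 0.011, "wx": 0, "wy": 0, "wz": 0, "gripper": 1},
    {"x": 0, "y": 0, "z": 0.0095, "wx": 0, "wy": 0, "wz": 0, "gripper": 1},
    {"x": 0, "y": 0, "z": 0, "wx": 0, "wy": 0, "wz": 0, "gripper": 1},
    {"x": 0, "y": 0, "z": 0, "wx": 0, "wy": 0, "wz": 0, "gripper": 1}
  ]
}}

```text
t: 4.7
eef_pos: [475.0, -225.6, 204.1]
ee_rot: [3.14, 0.092, -0.0]
contact_force: [1.1, -0.1, 0.4]
finger_gap: 85.5
```

Run:
```python
from h import *
c=cap('wrist','w4'); print(c['obs']['t'],c['obs']['eef_pos'],(R.from_rotvec(c['obs']['ee_rot'])).as_matrix().round(4).tolist(),c['obs']['contact_force'],c['obs']['moment'])
```

```text
4.7 [ 475.04368933 -225.61736318  204.08414305] [[0.9983, 0.0588, -0.0002], [0.0588, -0.9983, -0.0001], [-0.0003, 0.0001, -1.0]] [ 1.1046756  -0.14248972  0.43047004] [-0.02409724  0.00709106 -0.05977097]
```

View pics/w4.png

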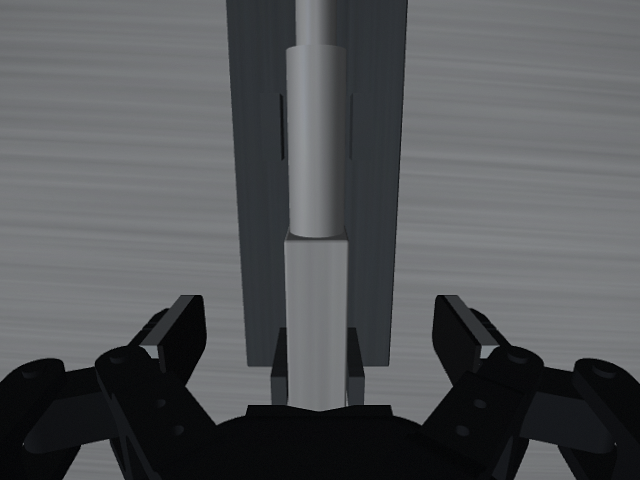

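Emit:
{"api": "jog_arm", "payload": {
  "series": [
    {"x": 0.001, "y": -0.001, "z": 0, "wx": 0, "wy": 0, "wz": 0, "gripper": 1},
    {"x": 0, "y": 0, "z": 0, "wx": 0, "wy": 0, "wz": 0, "gripper": 0.6},
    {"x": 0, "y": 0, "z": 0, "wx": 0, "wy": 0, "wz": 0, "gripper": 0.4},
    {"x": 0, "y": 0, "z": 0, "wx": 0, "wy": 0, "wz": 0, "gripper": 0.2},
    {"x": 0, "y": 0, "z": 0, "wx": 0, "wy": 0, "wz": 0, "gripper": 0},
    {"x": 0, "y": 0, "z": 0, "wx": 0, "wy": 0, "wz": 0, "gripper": 0},
    {"x": 0, "y": 0, "z": 0, "wx": 0, "wy": 0, "wz": 0, "gripper": 0},
    {"x": 0, "y": 0, "z": 0, "wx": 0, "wy": 0, "wz": 0, "gripper": 0}
  ],
  "squeeze": 100
}}

```text
t: 5.75
eef_pos: [476.2, -224.6, 204.5]
ee_rot: [3.14, 0.093, 0.001]
contact_force: [-0.9, 0.3, 4.7]
finger_gap: 18.7
```

Run:
```python
from h import *
c=cap('wrist','w5'); print(c['obs'])
```

```text
{'t': 5.75, 'joint_positions': array([-0.22426303,  0.52821795,  0.69841751,  2.05465817, -0.50623271,
        0.7322819 , -0.71769645]), 'joint_vel': array([-4.90994635e-04, -4.86800110e-05,  8.04414499e-04,  8.76293935e-04,
       -4.58429034e-05,  9.30818467e-04,  7.36300153e-04]), 'joint_efforts': array([-6.28983742e-02, -3.18959105e+01,  7.74572253e+00, -1.52741969e+01,
       -7.31040188e-02, -2.83412263e-01,  1.60970015e-02]), 'eef_pos': array([ 476.17208489, -224.55591524,  204.45886644]), 'ee_rot': array([3.14019157e+00, 9.26654522e-02, 5.40870442e-04]), 'contact_force': array([-0.90000066,  0.32196225,  4.67250083]), 'moment': array([ 0.08159085,  0.18845118, -0.00879115]), 'finger_gap': 18.694183666617366}
```

View pics/w5.png

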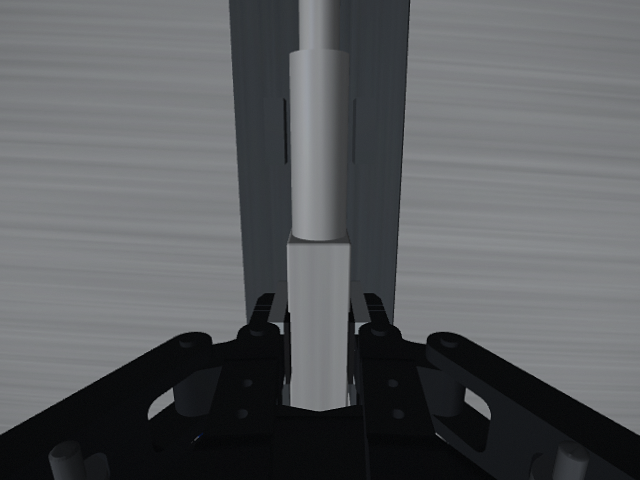

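Run:
```python
from h import *
a=load('top0');b=load('scene0')
cv2.imwrite('pics/z7.png',np.hstack([cv2.resize(a[255:305,265:335],(560,400),interpolation=cv2.INTER_CUBIC)]))
cv2.imwrite('pics/z8.png',cv2.resize(b[180:240,265:335],(560,480),interpolation=cv2.INTER_CUBIC))
w=load('w1')
print(px2w(w,[(254,320),(337,352),(238,358)],0).round(0).tolist(),px2w(w,[(254,320)],35).round(0))
yaw=np.radians(13.84);f=np.array([667.4,115.2])
for P in px2w(w,[(254,320),(337,352),(238,358),(400,255)],0):
    d=P[:2]-f;print(d@[np.cos(yaw),np.sin(yaw)],d@[-np.sin(yaw),np.cos(yaw)])
```

```text
Traceback (most recent call last):
KeyError: (slice(255, 305, None), slice(265, 335, None))
```

Emit:
{"api": "jog_arm", "payload": {
  "series": [
    {"x": 0, "y": 0, "z": -0.005, "wx": 0, "wy": 0, "wz": 0, "gripper": 0},
    {"x": 0, "y": 0, "z": -0.01, "wx": 0, "wy": 0, "wz": 0, "gripper": 0},
    {"x": 0, "y": 0, "z": -0.02, "wx": 0, "wy": 0, "wz": 0, "gripper": 0},
    {"x": 0, "y": 0, "z": -0.025, "wx": 0, "wy": 0, "wz": 0, "gripper": 0},
    {"x": 0, "y": 0, "z": -0.02, "wx": 0, "wy": 0, "wz": 0, "gripper": 0},
    {"x": 0, "y": 0, "z": 0, "wx": 0, "wy": 0, "wz": 0, "gripper": 0}
  ]
}}

```text
t: 6.55
eef_pos: [477.0, -225.0, 286.5]
ee_rot: [3.139, 0.093, 0.008]
contact_force: [1.5, -0.1, -4.7]
finger_gap: 18.6
```

Run:
```python
from h import *
b=load('scene0')['frame']
cv2.imwrite('pics/z8.png',cv2.resize(b[180:240,265:335],(560,480),interpolation=cv2.INTER_CUBIC))
w=load('w1')
yaw=np.radians(13.84);f=np.array([667.4,115.2])
for z in (0,35):
  for P in px2w(w,[(254,320),(337,352),(238,358),(400,255)],z):
    d=P[:2]-f;print(z,P.round(0),d@[np.cos(yaw),np.sin(yaw)],d@[-np.sin(yaw),np.cos(yaw)])
c=cap('wrist','w6');print(c['obs']['eef_pos'],c['obs']['contact_force'],c['obs']['moment'],c['obs']['ee_rot'])
```

```text
0 [437. 124.   0.] -221.6250069356654 64.01336499641668
0 [420.  28.   0.] -261.51051537214374 -25.819078023855774
0 [387. 133.   0.] -268.4205379644655 84.38942928188546
0 [544.  -8.   0.] -148.9778501312557 -89.86837848549624
35 [456. 122.  35.] -203.2517259861445 57.4639906369941
35 [441.  35.  35.] -239.40477833193594 -23.961999457492364
35 [411. 130.  35.] -245.66816617087173 75.93327804464903
35 [554.   3.  35.] -137.4028358584036 -82.01761421764525
[ 476.96491186 -224.96896735  286.46560273] [ 1.5060828  -0.09662078 -4.69336664] [0.01485542 0.07902196 0.01178988] [3.13914547 0.09280274 0.00779881]
```

View pics/z8.png

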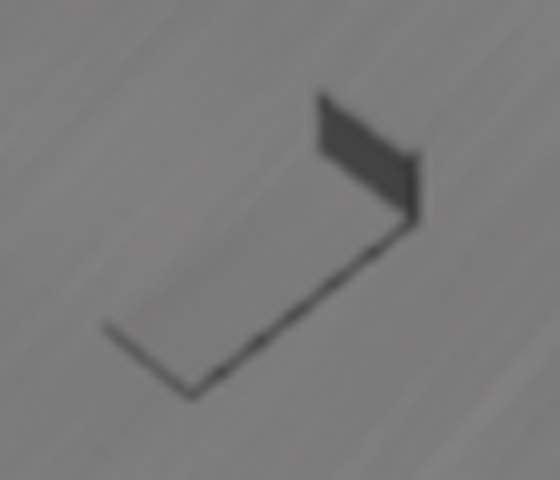

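View pics/w6.png

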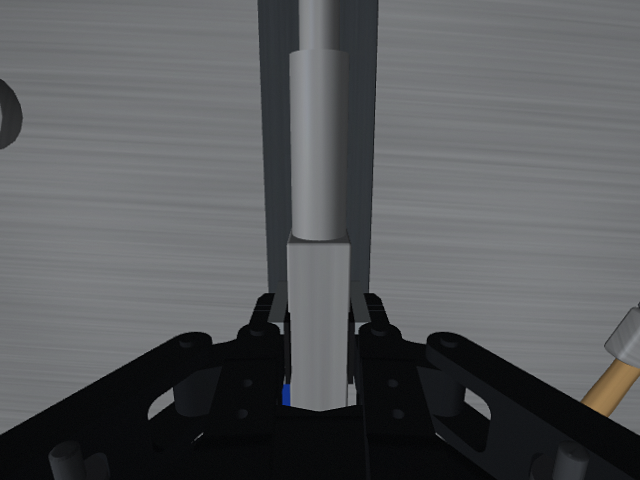

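```bash
python3 plan.py 483 70 270 13.84 8
```

```text
{"x":0.003,"y":-0.037,"z":0.002,"wx":0.0,"wy":-0.0,"wz":-1.3},
{"x":0.004,"y":-0.037,"z":0.002,"wx":0.0,"wy":-0.0,"wz":-1.3},
{"x":0.005,"y":-0.036,"z":0.002,"wx":0.0,"wy":-0.0,"wz":-1.3},
{"x":0.005,"y":-0.036,"z":0.002,"wx":0.0,"wy":-0.0,"wz":-1.3},
{"x":0.006,"y":-0.036,"z":0.002,"wx":0.0,"wy":-0.0,"wz":-1.3},
{"x":0.007,"y":-0.036,"z":0.002,"wx":0.0,"wy":-0.0,"wz":-1.3},
{"x":0.008,"y":-0.036,"z":0.002,"wx":0.0,"wy":-0.1,"wz":-1.3},
{"x":0.009,"y":-0.036,"z":0.001,"wx":0.0,"wy":-0.0,"wz":-1.3},
end [482.9  69.7 270.2]
```

Emit:
{"api": "jog_arm", "payload": {
  "series": [
    {"x": 0.003, "y": -0.037, "z": 0.002, "wx": 0, "wy": 0, "wz": -1.3, "gripper": 0},
    {"x": 0.004, "y": -0.037, "z": 0.002, "wx": 0, "wy": 0, "wz": -1.3, "gripper": 0},
    {"x": 0.005, "y": -0.036, "z": 0.002, "wx": 0, "wy": 0, "wz": -1.3, "gripper": 0},
    {"x": 0.005, "y": -0.036, "z": 0.002, "wx": 0, "wy": 0, "wz": -1.3, "gripper": 0},
    {"x": 0.006, "y": -0.036, "z": 0.002, "wx": 0, "wy": 0, "wz": -1.3, "gripper": 0},
    {"x": 0.007, "y": -0.036, "z": 0.002, "wx": 0, "wy": 0, "wz": -1.3, "gripper": 0},
    {"x": 0.008, "y": -0.036, "z": 0.002, "wx": 0, "wy": 0, "wz": -1.3, "gripper": 0},
    {"x": 0.009, "y": -0.036, "z": 0.001, "wx": 0, "wy": 0, "wz": -1.3, "gripper": 0},
    {"x": 0, "y": 0, "z": 0, "wx": 0, "wy": 0, "wz": 0, "gripper": 0},
    {"x": 0, "y": 0, "z": 0, "wx": 0, "wy": 0, "wz": 0, "gripper": 0}
  ]
}}

```text
t: 7.85
eef_pos: [482.0, 69.3, 268.4]
ee_rot: [3.118, 0.377, -0.003]
contact_force: [0.2, 0.7, -4.7]
finger_gap: 18.2
```

```bash
python3 - <<'E'
from h import *
c=cap('wrist','w7');print(c['obs']['t'],c['obs']['eef_pos'],c['obs']['contact_force'],c['obs']['ee_rot'])
E
python3 plan.py 483 70 219.5 13.84 2
```

```text
7.85 [481.99090941  69.31679993 268.42444846] [ 0.23550965  0.6510103  -4.66386126] [ 3.11779581e+00  3.77151130e-01 -3.01769654e-03]
{"x":0.0007,"y":-0.0006,"z":0.0245,"wx":0.0,"wy":0.1,"wz":-0.1},
{"x":0.0006,"y":-0.0006,"z":0.0246,"wx":0.0,"wy":0.0,"wz":-0.0},
end [483.   70.  219.5]
```

View pics/w7.png

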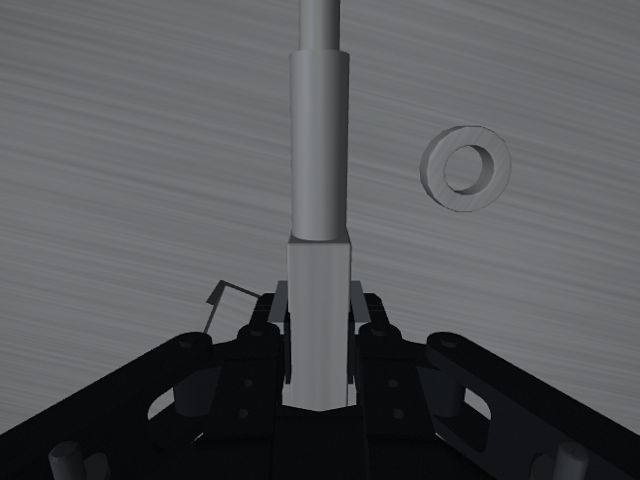

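Emit:
{"api": "jog_arm", "payload": {
  "series": [
    {"x": 0.0006, "y": -0.0006, "z": 0.0245, "wx": 0, "wy": 0, "wz": 0, "gripper": 0},
    {"x": 0.0006, "y": -0.0006, "z": 0.0245, "wx": 0, "wy": 0, "wz": 0, "gripper": 0},
    {"x": 0, "y": 0, "z": 0, "wx": 0, "wy": 0, "wz": 0, "gripper": 0},
    {"x": 0, "y": 0, "z": 0, "wx": 0, "wy": 0, "wz": 0, "gripper": 0},
    {"x": 0, "y": 0, "z": 0, "wx": 0, "wy": 0, "wz": 0, "gripper": 0}
  ]
}}

```text
t: 8.52
eef_pos: [484.2, 70.8, 221.2]
ee_rot: [-3.119, -0.376, -0.003]
contact_force: [-0.6, -0.5, -3.9]
finger_gap: 18.5
```

Run:
```python
from h import *
c=cap('wrist','w8');print(c['obs']['t'],c['obs']['eef_pos'],c['obs']['contact_force'],c['obs']['moment'],R.from_rotvec(c['obs']['ee_rot']).as_matrix().round(4).tolist())
c=cap('scene','s8'); f=c['frame']
cv2.imwrite('pics/z9.png',cv2.resize(f[150:300,270:470],(800,600),interpolation=cv2.INTER_CUBIC))
```

```text
8.525 [484.19120494  70.82183022 221.23893581] [-0.5672981  -0.54284555 -3.91145227] [0.01469105 0.08865113 0.00286772] [[0.9714, 0.2375, 0.0021], [0.2375, -0.9714, 0.0007], [0.0022, -0.0001, -1.0]]
```

View pics/w8.png

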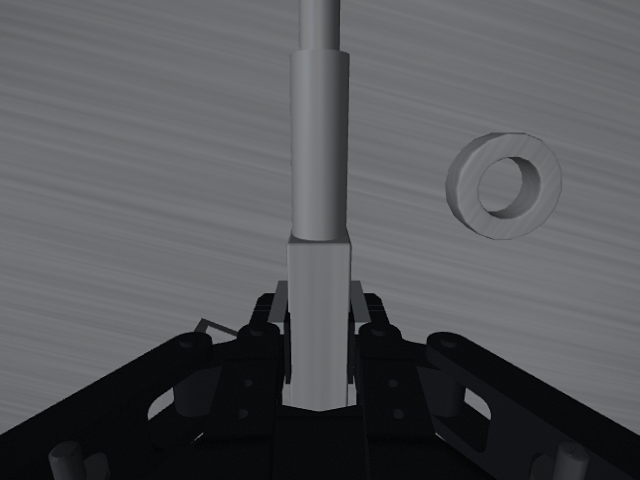

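View pics/z9.png

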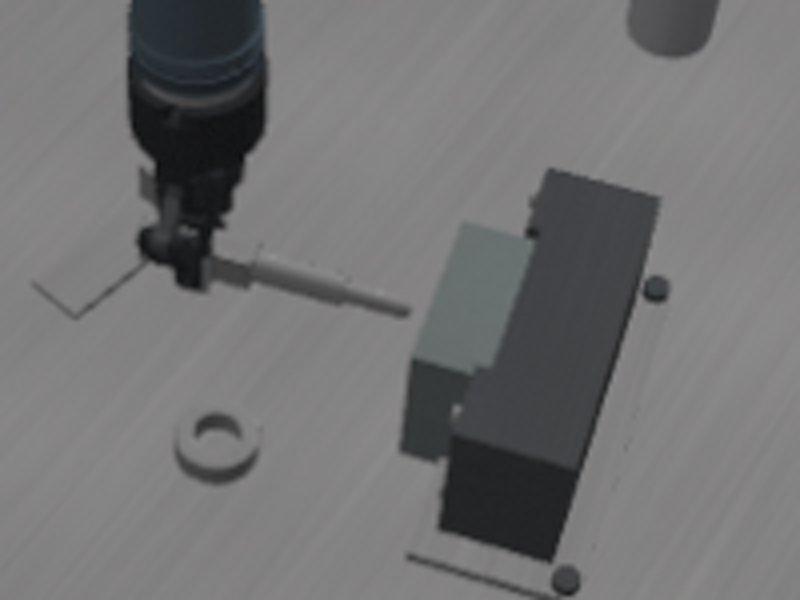

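```bash
cat > st.py <<'E'
from h import *
o=ctrl.get_obs(); yaw=np.radians(13.84); f=np.array([667.4,115.2])
p=o['eef_pos']; d=p[:2]-f; ux=np.array([np.cos(yaw),np.sin(yaw)]);uy=np.array([-ux[1],ux[0]])
F=o['contact_force']; m=R.from_rotvec(o['ee_rot']).as_matrix()
print('t %.2f tip x %.1f y %.1f pinz %.1f'%(o['t'],d@ux+130,d@uy,p[2]-154.3),'F ins %.1f lat %.1f up %.1f'%(F[:2]@ux,F[:2]@uy,F[2]),'M',(o['moment']).round(2),'yaw %.2f pitch %.2f'%(np.degrees(np.arctan2(m[1,0],m[0,0])),np.degrees(m[2,0])))
E
python3 st.py
```

```text
t 8.62 tip x -58.6 y 1.1 pinz 66.8 F ins 0.1 lat -0.4 up -3.2 M [-0.03  0.06 -0.02] yaw 13.77 pitch 0.11
```

Emit:
{"api": "jog_arm", "payload": {
  "series": [
    {"x": 0, "y": 0, "z": 0.001, "wx": 0, "wy": 0, "wz": 0, "gripper": 0},
    {"x": 0.01, "y": 0, "z": 0, "wx": 0, "wy": 0, "wz": 0, "gripper": 0},
    {"x": 0.015, "y": 0, "z": 0, "wx": 0, "wy": 0, "wz": 0, "gripper": 0},
    {"x": 0.01, "y": 0, "z": 0, "wx": 0, "wy": 0, "wz": 0, "gripper": 0},
    {"x": 0.005, "y": 0, "z": 0, "wx": 0, "wy": 0, "wz": 0, "gripper": 0},
    {"x": 0, "y": 0, "z": 0, "wx": 0, "wy": 0, "wz": 0, "gripper": 0},
    {"x": 0, "y": 0, "z": 0, "wx": 0, "wy": 0, "wz": 0, "gripper": 0}
  ]
}}

```text
t: 9.5
eef_pos: [521.8, 80.5, 218.9]
ee_rot: [3.119, 0.377, -0.002]
contact_force: [0.6, -1.3, -4.3]
finger_gap: 18.5
```

```bash
python3 st.py
```

```text
t 9.50 tip x -19.7 y 1.1 pinz 64.6 F ins 0.3 lat -1.4 up -4.3 M [-0.08  0.14  0.02] yaw 13.78 pitch -0.07
```

Emit:
{"api": "jog_arm", "payload": {
  "series": [
    {"x": 0, "y": 0, "z": 0, "wx": 0, "wy": 0, "wz": 0, "gripper": 0}
  ]
}}

```text
t: 9.62
eef_pos: [521.8, 80.5, 219.0]
ee_rot: [-3.119, -0.377, 0.001]
contact_force: [0.5, -0.6, -3.5]
finger_gap: 18.4
```

```bash
python3 st.py
```

```text
t 9.62 tip x -19.6 y 1.2 pinz 64.7 F ins 0.4 lat -0.7 up -3.5 M [-0.04  0.07 -0.05] yaw 13.78 pitch -0.04
```

Emit:
{"api": "jog_arm", "payload": {
  "series": [
    {"x": 0, "y": 0, "z": 0, "wx": 0, "wy": 0, "wz": 0, "gripper": 0}
  ]
}}

```text
t: 9.75
eef_pos: [522.0, 80.6, 219.2]
ee_rot: [-3.119, -0.377, 0.0]
contact_force: [-0.1, 0.2, -3.4]
finger_gap: 18.6
```

```bash
python3 st.py
```

```text
t 9.75 tip x -19.4 y 1.2 pinz 64.9 F ins -0.1 lat 0.2 up -3.4 M [-0.04  0.09 -0.03] yaw 13.78 pitch -0.01
```

Emit:
{"api": "jog_arm", "payload": {
  "series": [
    {"x": 0.005, "y": 0, "z": 0, "wx": 0, "wy": 0, "wz": 0, "gripper": 0},
    {"x": 0.004, "y": 0, "z": 0, "wx": 0, "wy": 0, "wz": 0, "gripper": 0},
    {"x": 0.002, "y": 0, "z": 0, "wx": 0, "wy": 0, "wz": 0, "gripper": 0},
    {"x": 0.001, "y": 0, "z": 0, "wx": 0, "wy": 0, "wz": 0, "gripper": 0},
    {"x": 0, "y": 0, "z": 0, "wx": 0, "wy": 0, "wz": 0, "gripper": 0}
  ]
}}

```text
t: 10.38
eef_pos: [534.0, 83.5, 219.1]
ee_rot: [3.119, 0.377, -0.0]
contact_force: [0.3, -0.5, -5.2]
finger_gap: 18.5
```

```bash
python3 st.py
```

```text
t 10.38 tip x -7.1 y 1.2 pinz 64.8 F ins 0.2 lat -0.5 up -5.2 M [0.03 0.1  0.01] yaw 13.79 pitch -0.01
```

Emit:
{"api": "jog_arm", "payload": {
  "series": [
    {"x": 0.001, "y": 0, "z": 0, "wx": 0, "wy": 0, "wz": 0, "gripper": 0},
    {"x": 0.001, "y": 0, "z": 0, "wx": 0, "wy": 0, "wz": 0, "gripper": 0}
  ]
}}

```text
t: 10.62
eef_pos: [535.9, 84.0, 219.2]
ee_rot: [-3.119, -0.377, 0.0]
contact_force: [-0.4, 0.4, -2.8]
finger_gap: 18.6
```

```bash
python3 st.py
```

```text
t 10.62 tip x -5.1 y 1.2 pinz 64.9 F ins -0.3 lat 0.5 up -2.8 M [-0.06  0.05  0.03] yaw 13.78 pitch -0.00
```

Nothing yet; creeping on one millimetre at a time.

Emit:
{"api": "jog_arm", "payload": {
  "series": [
    {"x": 0.001, "y": 0, "z": 0, "wx": 0, "wy": 0, "wz": 0, "gripper": 0},
    {"x": 0.001, "y": 0, "z": 0, "wx": 0, "wy": 0, "wz": 0, "gripper": 0}
  ]
}}

```text
t: 10.88
eef_pos: [537.9, 84.6, 219.2]
ee_rot: [-3.119, -0.377, -0.0]
contact_force: [-0.6, 0.1, -4.0]
finger_gap: 18.5
```

Emit:
{"api": "jog_arm", "payload": {
  "series": [
    {"x": 0.001, "y": 0, "z": 0, "wx": 0, "wy": 0, "wz": 0, "gripper": 0}
  ]
}}

```text
t: 11.0
eef_pos: [538.9, 84.8, 219.2]
ee_rot: [-3.119, -0.377, 0.0]
contact_force: [-0.7, 0.7, -3.9]
finger_gap: 18.5
```

Emit:
{"api": "jog_arm", "payload": {
  "series": [
    {"x": 0.001, "y": 0, "z": 0, "wx": 0, "wy": 0, "wz": 0, "gripper": 0}
  ]
}}

```text
t: 11.12
eef_pos: [539.8, 85.0, 219.1]
ee_rot: [3.119, 0.377, -0.0]
contact_force: [0.0, 0.2, -4.0]
finger_gap: 18.5
```

Emit:
{"api": "jog_arm", "payload": {
  "series": [
    {"x": 0.0005, "y": 0, "z": 0, "wx": 0, "wy": 0, "wz": 0, "gripper": 0}
  ]
}}

```text
t: 11.25
eef_pos: [540.4, 85.1, 219.2]
ee_rot: [3.119, 0.377, 0.0]
contact_force: [-0.8, -0.7, -3.6]
finger_gap: 18.8
```

```bash
python3 st.py
```

```text
t 11.25 tip x -0.6 y 1.2 pinz 64.9 F ins -0.9 lat -0.5 up -3.6 M [-0.07  0.09 -0.  ] yaw 13.79 pitch 0.00
```

Emit:
{"api": "jog_arm", "payload": {
  "series": [
    {"x": 0.001, "y": 0, "z": 0, "wx": 0, "wy": 0, "wz": 0, "gripper": 0}
  ]
}}

```text
t: 11.38
eef_pos: [541.2, 85.3, 219.1]
ee_rot: [-3.119, -0.377, 0.001]
contact_force: [-1.3, -0.7, -4.2]
finger_gap: 18.5
```

Emit:
{"api": "jog_arm", "payload": {
  "series": [
    {"x": 0.001, "y": 0, "z": 0, "wx": 0, "wy": 0, "wz": 0, "gripper": 0}
  ]
}}

```text
t: 11.5
eef_pos: [541.6, 85.3, 218.9]
ee_rot: [-3.119, -0.377, 0.004]
contact_force: [-2.8, -0.8, -2.9]
finger_gap: 18.6
```

```bash
python3 st.py
```

```text
t 11.50 tip x 0.7 y 1.1 pinz 64.6 F ins -2.9 lat -0.1 up -2.9 M [-0.12  0.57  0.02] yaw 13.79 pitch -0.14
```

Emit:
{"api": "jog_arm", "payload": {
  "series": [
    {"x": 0.001, "y": 0, "z": 0, "wx": 0, "wy": 0, "wz": 0, "gripper": 0}
  ]
}}

```text
t: 11.62
eef_pos: [541.9, 85.4, 218.6]
ee_rot: [-3.119, -0.377, 0.007]
contact_force: [-6.0, -0.8, -0.9]
finger_gap: 18.3
```

```bash
python3 st.py
```

```text
t 11.62 tip x 1.0 y 1.1 pinz 64.3 F ins -6.0 lat 0.6 up -0.9 M [-0.15  0.9   0.02] yaw 13.78 pitch -0.25
```

Emit:
{"api": "jog_arm", "payload": {
  "series": [
    {"x": 0, "y": -0.002, "z": 0, "wx": 0, "wy": 0, "wz": 0, "gripper": 0},
    {"x": 0, "y": -0.002, "z": 0, "wx": 0, "wy": 0, "wz": 0, "gripper": 0}
  ]
}}

```text
t: 11.88
eef_pos: [541.1, 88.2, 218.4]
ee_rot: [3.118, 0.373, -0.006]
contact_force: [-4.0, -3.6, -4.4]
finger_gap: 18.5
```

```bash
python3 st.py
```

```text
t 11.88 tip x 0.9 y 4.0 pinz 64.1 F ins -4.7 lat -2.5 up -4.4 M [-0.64  0.88 -0.28] yaw 13.64 pitch -0.21
```

Emit:
{"api": "jog_arm", "payload": {
  "series": [
    {"x": 0, "y": -0.002, "z": 0, "wx": 0, "wy": 0, "wz": 0, "gripper": 0},
    {"x": 0, "y": -0.002, "z": 0, "wx": 0, "wy": 0, "wz": 0, "gripper": 0}
  ]
}}

```text
t: 12.12
eef_pos: [540.1, 92.3, 218.3]
ee_rot: [3.118, 0.373, -0.006]
contact_force: [-4.3, -2.8, -4.8]
finger_gap: 18.9
```

```bash
python3 st.py
```

```text
t 12.12 tip x 0.9 y 8.2 pinz 64.0 F ins -4.9 lat -1.7 up -4.8 M [-0.68  0.84 -0.31] yaw 13.66 pitch -0.22
```

Emit:
{"api": "jog_arm", "payload": {
  "series": [
    {"x": 0, "y": -0.002, "z": 0, "wx": 0, "wy": 0, "wz": 0, "gripper": 0},
    {"x": 0, "y": -0.002, "z": 0, "wx": 0, "wy": 0, "wz": 0, "gripper": 0}
  ]
}}

```text
t: 12.38
eef_pos: [539.1, 96.2, 218.3]
ee_rot: [3.118, 0.374, -0.006]
contact_force: [-3.9, -3.2, -4.2]
finger_gap: 18.6
```

```bash
python3 st.py
```

```text
t 12.38 tip x 0.9 y 12.2 pinz 64.0 F ins -4.6 lat -2.2 up -4.2 M [-0.71  0.86 -0.28] yaw 13.67 pitch -0.22
```

Emit:
{"api": "jog_arm", "payload": {
  "series": [
    {"x": 0, "y": -0.002, "z": 0, "wx": 0, "wy": 0, "wz": 0, "gripper": 0},
    {"x": 0, "y": -0.002, "z": 0, "wx": 0, "wy": 0, "wz": 0, "gripper": 0}
  ]
}}

```text
t: 12.62
eef_pos: [538.2, 100.1, 218.3]
ee_rot: [3.118, 0.374, -0.006]
contact_force: [-4.8, -3.0, -4.0]
finger_gap: 18.5
```

```bash
python3 st.py
```

```text
t 12.62 tip x 0.9 y 16.2 pinz 64.0 F ins -5.3 lat -1.7 up -4.0 M [-0.72  0.91 -0.25] yaw 13.66 pitch -0.22
```

Emit:
{"api": "jog_arm", "payload": {
  "series": [
    {"x": 0, "y": -0.002, "z": 0, "wx": 0, "wy": 0, "wz": 0, "gripper": 0},
    {"x": 0, "y": -0.002, "z": 0, "wx": 0, "wy": 0, "wz": 0, "gripper": 0}
  ]
}}

```text
t: 12.88
eef_pos: [537.2, 104.0, 218.3]
ee_rot: [3.118, 0.374, -0.006]
contact_force: [-4.1, -4.6, -4.0]
finger_gap: 18.7
```

```bash
python3 st.py
```

```text
t 12.88 tip x 1.0 y 20.3 pinz 64.0 F ins -5.1 lat -3.5 up -4.0 M [-0.68  0.83 -0.34] yaw 13.67 pitch -0.22
```

Emit:
{"api": "jog_arm", "payload": {
  "series": [
    {"x": 0, "y": -0.002, "z": 0, "wx": 0, "wy": 0, "wz": 0, "gripper": 0},
    {"x": 0, "y": -0.002, "z": 0, "wx": 0, "wy": 0, "wz": 0, "gripper": 0}
  ]
}}

```text
t: 13.12
eef_pos: [536.3, 107.9, 218.3]
ee_rot: [3.118, 0.374, -0.006]
contact_force: [-3.5, -3.9, -5.1]
finger_gap: 18.4
```

```bash
python3 st.py
```

```text
t 13.12 tip x 0.9 y 24.3 pinz 64.0 F ins -4.3 lat -2.9 up -5.1 M [-0.69  0.86 -0.27] yaw 13.67 pitch -0.23
```

Emit:
{"api": "jog_arm", "payload": {
  "series": [
    {"x": -0.005, "y": 0, "z": 0, "wx": 0, "wy": 0, "wz": 0, "gripper": 0},
    {"x": 0, "y": 0.008, "z": 0, "wx": 0, "wy": 0, "wz": 0, "gripper": 0},
    {"x": 0, "y": 0.01, "z": 0, "wx": 0, "wy": 0, "wz": 0, "gripper": 0},
    {"x": 0, "y": 0.006, "z": 0, "wx": 0, "wy": 0, "wz": 0, "gripper": 0},
    {"x": 0, "y": 0.001, "z": 0, "wx": 0, "wy": 0, "wz": 0, "gripper": 0},
    {"x": 0.002, "y": 0, "z": 0, "wx": 0, "wy": 0, "wz": 0, "gripper": 0}
  ]
}}

```text
t: 13.88
eef_pos: [540.5, 84.1, 219.1]
ee_rot: [-3.119, -0.376, 0.0]
contact_force: [-0.1, 0.3, -4.2]
finger_gap: 19.0
```

```bash
python3 st.py
```

```text
t 13.88 tip x -0.6 y 0.1 pinz 64.8 F ins -0.0 lat 0.3 up -4.2 M [0.02 0.11 0.04] yaw 13.77 pitch -0.01
```

Emit:
{"api": "jog_arm", "payload": {
  "series": [
    {"x": 0.001, "y": 0, "z": 0, "wx": 0, "wy": 0, "wz": 0, "gripper": 0},
    {"x": 0.001, "y": 0, "z": 0, "wx": 0, "wy": 0, "wz": 0, "gripper": 0}
  ]
}}

```text
t: 14.12
eef_pos: [541.7, 84.8, 218.8]
ee_rot: [-3.119, -0.378, 0.004]
contact_force: [-4.2, -0.0, -2.4]
finger_gap: 18.7
```

Emit:
{"api": "jog_arm", "payload": {
  "series": [
    {"x": 0.001, "y": 0, "z": 0, "wx": 0, "wy": 0, "wz": 0, "gripper": 0}
  ]
}}

```text
t: 14.25
eef_pos: [542.1, 84.7, 218.6]
ee_rot: [-3.119, -0.378, 0.007]
contact_force: [-5.9, -1.0, -0.4]
finger_gap: 18.7
```

```bash
python3 st.py
```

```text
t 14.25 tip x 1.0 y 0.4 pinz 64.3 F ins -6.0 lat 0.5 up -0.4 M [-0.19  0.98  0.06] yaw 13.81 pitch -0.26
```

Contact again at y≈0; now sliding the other way.

Emit:
{"api": "jog_arm", "payload": {
  "series": [
    {"x": 0, "y": 0.002, "z": 0, "wx": 0, "wy": 0, "wz": 0, "gripper": 0},
    {"x": 0, "y": 0.002, "z": 0, "wx": 0, "wy": 0, "wz": 0, "gripper": 0}
  ]
}}

```text
t: 14.5
eef_pos: [542.8, 81.8, 218.2]
ee_rot: [-3.117, -0.381, 0.008]
contact_force: [-5.8, 0.3, -3.7]
finger_gap: 19.1
```

```bash
python3 st.py
```

```text
t 14.50 tip x 1.0 y -2.6 pinz 63.9 F ins -5.6 lat 1.6 up -3.7 M [0.21 1.07 0.24] yaw 13.92 pitch -0.27
```

Emit:
{"api": "jog_arm", "payload": {
  "series": [
    {"x": 0, "y": 0.002, "z": 0, "wx": 0, "wy": 0, "wz": 0, "gripper": 0},
    {"x": 0, "y": 0.002, "z": 0, "wx": 0, "wy": 0, "wz": 0, "gripper": 0}
  ]
}}

```text
t: 14.75
eef_pos: [543.8, 77.8, 218.2]
ee_rot: [-3.118, -0.38, 0.008]
contact_force: [-5.3, 0.9, -3.2]
finger_gap: 18.8
```

```bash
python3 st.py
```

```text
t 14.75 tip x 1.1 y -6.8 pinz 63.9 F ins -5.0 lat 2.2 up -3.2 M [0.2  1.12 0.31] yaw 13.90 pitch -0.27
```

Emit:
{"api": "jog_arm", "payload": {
  "series": [
    {"x": 0, "y": 0.002, "z": 0, "wx": 0, "wy": 0, "wz": 0, "gripper": 0},
    {"x": 0, "y": 0.002, "z": 0, "wx": 0, "wy": 0, "wz": 0, "gripper": 0}
  ]
}}

```text
t: 15.0
eef_pos: [544.8, 73.8, 218.2]
ee_rot: [-3.118, -0.38, 0.008]
contact_force: [-4.5, 1.1, -4.8]
finger_gap: 18.6
```

```bash
python3 st.py
```

```text
t 15.00 tip x 1.1 y -10.9 pinz 63.9 F ins -4.1 lat 2.2 up -4.8 M [0.22 1.15 0.3 ] yaw 13.90 pitch -0.27
```

Emit:
{"api": "jog_arm", "payload": {
  "series": [
    {"x": 0, "y": 0.002, "z": 0, "wx": 0, "wy": 0, "wz": 0, "gripper": 0},
    {"x": 0, "y": 0.001, "z": 0, "wx": 0, "wy": 0, "wz": 0, "gripper": 0}
  ]
}}

```text
t: 15.25
eef_pos: [545.6, 70.8, 218.2]
ee_rot: [-3.118, -0.38, 0.007]
contact_force: [-5.1, 0.1, -3.7]
finger_gap: 18.6
```

```bash
python3 st.py
```

```text
t 15.25 tip x 1.1 y -14.0 pinz 63.9 F ins -5.0 lat 1.3 up -3.7 M [0.23 1.13 0.34] yaw 13.88 pitch -0.25
```

Emit:
{"api": "jog_arm", "payload": {
  "series": [
    {"x": 0, "y": 0.002, "z": 0, "wx": 0, "wy": 0, "wz": 0, "gripper": 0},
    {"x": 0, "y": 0.001, "z": 0, "wx": 0, "wy": 0, "wz": 0, "gripper": 0}
  ]
}}

```text
t: 15.5
eef_pos: [548.6, 67.3, 219.4]
ee_rot: [3.118, 0.376, 0.005]
contact_force: [0.2, -0.1, -3.7]
finger_gap: 18.2
```

```bash
python3 st.py
```

```text
t 15.50 tip x 3.2 y -18.1 pinz 65.1 F ins 0.2 lat -0.1 up -3.7 M [-0.04 -0.08  0.04] yaw 13.75 pitch 0.19
```

Emit:
{"api": "jog_arm", "payload": {
  "series": [
    {"x": 0, "y": 0.002, "z": 0, "wx": 0, "wy": 0, "wz": 0, "gripper": 0},
    {"x": 0, "y": 0.001, "z": 0, "wx": 0, "wy": 0, "wz": 0, "gripper": 0}
  ]
}}

```text
t: 15.75
eef_pos: [549.6, 64.0, 219.9]
ee_rot: [3.119, 0.376, 0.005]
contact_force: [0.4, 0.2, -5.0]
finger_gap: 18.6
```

```bash
python3 st.py
```

```text
t 15.75 tip x 3.4 y -21.5 pinz 65.6 F ins 0.4 lat 0.1 up -5.0 M [-0.01 -0.02 -0.06] yaw 13.74 pitch 0.18
```

Emit:
{"api": "jog_arm", "payload": {
  "series": [
    {"x": 0.001, "y": 0, "z": 0, "wx": 0, "wy": 0, "wz": 0, "gripper": 0},
    {"x": 0.001, "y": 0, "z": 0, "wx": 0, "wy": 0, "wz": 0, "gripper": 0}
  ]
}}

```text
t: 16.0
eef_pos: [550.6, 65.0, 219.3]
ee_rot: [-3.119, -0.377, -0.001]
contact_force: [0.4, 0.4, -3.8]
finger_gap: 18.4
```

```bash
python3 st.py
```

```text
t 16.00 tip x 4.6 y -20.8 pinz 65.0 F ins 0.4 lat 0.3 up -3.8 M [0.   0.13 0.01] yaw 13.78 pitch 0.03
```

Emit:
{"api": "jog_arm", "payload": {
  "series": [
    {"x": 0.001, "y": 0, "z": 0, "wx": 0, "wy": 0, "wz": 0, "gripper": 0},
    {"x": 0.001, "y": 0, "z": 0, "wx": 0, "wy": 0, "wz": 0, "gripper": 0}
  ]
}}

```text
t: 16.25
eef_pos: [552.4, 65.5, 219.2]
ee_rot: [3.119, 0.377, 0.0]
contact_force: [0.5, -0.9, -5.1]
finger_gap: 18.6
```

```bash
python3 st.py
```

```text
t 16.25 tip x 6.5 y -20.7 pinz 64.9 F ins 0.3 lat -1.0 up -5.1 M [-0.01 -0.02 -0.  ] yaw 13.80 pitch 0.00
```

Emit:
{"api": "jog_arm", "payload": {
  "series": [
    {"x": 0.002, "y": 0, "z": 0, "wx": 0, "wy": 0, "wz": 0, "gripper": 0},
    {"x": 0.002, "y": 0, "z": 0, "wx": 0, "wy": 0, "wz": 0, "gripper": 0}
  ]
}}

```text
t: 16.5
eef_pos: [556.4, 66.4, 219.2]
ee_rot: [3.119, 0.377, 0.0]
contact_force: [2.3, 0.3, -5.3]
finger_gap: 18.7
```

```bash
python3 st.py
```

```text
t 16.50 tip x 10.5 y -20.8 pinz 64.9 F ins 2.3 lat -0.2 up -5.3 M [-0.11  0.44  0.04] yaw 13.79 pitch 0.01
```

Emit:
{"api": "jog_arm", "payload": {
  "series": [
    {"x": 0.002, "y": 0, "z": 0, "wx": 0, "wy": 0, "wz": 0, "gripper": 0},
    {"x": 0.002, "y": 0, "z": 0, "wx": 0, "wy": 0, "wz": 0, "gripper": 0}
  ]
}}

```text
t: 16.75
eef_pos: [560.2, 67.4, 219.2]
ee_rot: [3.119, 0.377, 0.0]
contact_force: [2.8, -0.0, -4.0]
finger_gap: 18.6
```

```bash
python3 st.py
```

```text
t 16.75 tip x 14.5 y -20.8 pinz 64.9 F ins 2.7 lat -0.7 up -4.0 M [-0.14  0.64  0.02] yaw 13.79 pitch 0.00
```

Emit:
{"api": "jog_arm", "payload": {
  "series": [
    {"x": 0, "y": 0, "z": 0, "wx": 0, "wy": 0, "wz": 0, "gripper": 0},
    {"x": 0, "y": 0, "z": 0, "wx": 0, "wy": 0, "wz": 0, "gripper": 0}
  ]
}}

```text
t: 17.0
eef_pos: [560.0, 67.3, 219.1]
ee_rot: [3.119, 0.377, -0.0]
contact_force: [-0.2, -0.0, -2.9]
finger_gap: 18.7
```

```bash
python3 st.py
python3 - <<'E'
from h import *
c=cap('wrist','w9')
c=cap('scene','s9'); f=c['frame']
cv2.imwrite('pics/z10.png',cv2.resize(f[150:300,270:470],(800,600),interpolation=cv2.INTER_CUBIC))
E
python3 st.py
```

```text
t 17.00 tip x 14.3 y -20.8 pinz 64.8 F ins -0.2 lat 0.0 up -2.9 M [-0.11  0.32 -0.05] yaw 13.79 pitch -0.02
t 17.10 tip x 14.2 y -20.9 pinz 64.8 F ins -0.7 lat 0.1 up -5.0 M [ 0.13 -0.25 -0.  ] yaw 13.78 pitch -0.01
```

View pics/w9.png

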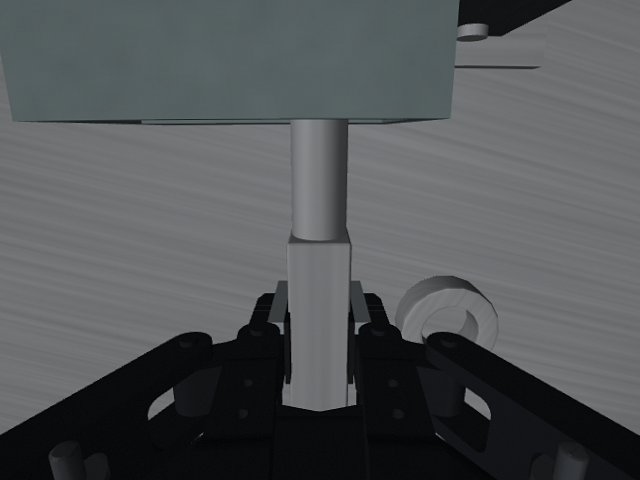

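View pics/z10.png

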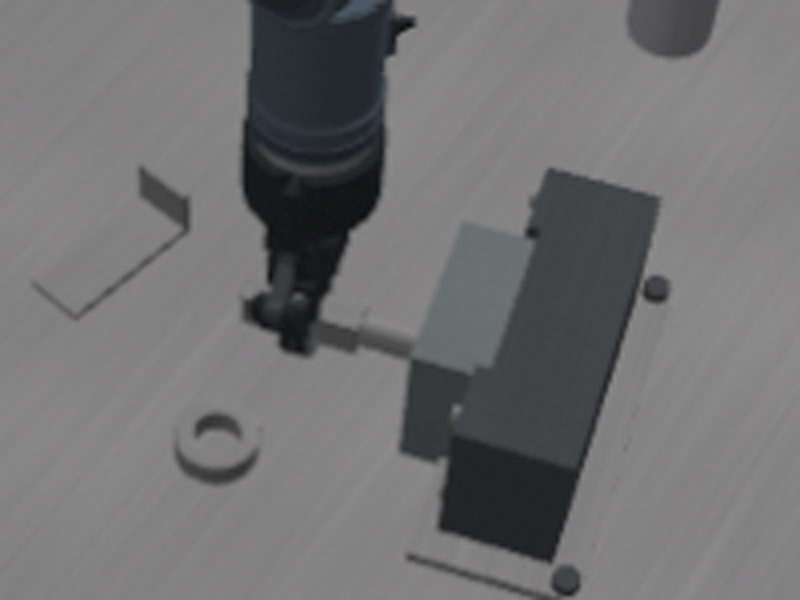

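Emit:
{"api": "jog_arm", "payload": {
  "series": [
    {"x": 0.001, "y": 0, "z": 0, "wx": 0, "wy": 0, "wz": 0, "gripper": 0},
    {"x": 0.002, "y": 0, "z": 0, "wx": 0, "wy": 0, "wz": 0, "gripper": 0},
    {"x": 0.002, "y": 0, "z": 0, "wx": 0, "wy": 0, "wz": 0, "gripper": 0},
    {"x": 0.001, "y": 0, "z": 0, "wx": 0, "wy": 0, "wz": 0, "gripper": 0}
  ]
}}

```text
t: 17.6
eef_pos: [566.2, 68.8, 219.2]
ee_rot: [3.119, 0.377, 0.0]
contact_force: [2.6, 0.8, -4.6]
finger_gap: 18.5
```

```bash
python3 st.py
```

```text
t 17.60 tip x 20.6 y -20.8 pinz 64.9 F ins 2.7 lat 0.1 up -4.6 M [-0.14  0.73  0.01] yaw 13.79 pitch 0.01
```

Emit:
{"api": "jog_arm", "payload": {
  "series": [
    {"x": 0.002, "y": 0, "z": 0, "wx": 0, "wy": 0, "wz": 0, "gripper": 0},
    {"x": 0.002, "y": 0, "z": 0, "wx": 0, "wy": 0, "wz": 0, "gripper": 0},
    {"x": 0.002, "y": 0, "z": 0, "wx": 0, "wy": 0, "wz": 0, "gripper": 0},
    {"x": 0.001, "y": 0, "z": 0, "wx": 0, "wy": 0, "wz": 0, "gripper": 0}
  ]
}}

```text
t: 18.1
eef_pos: [572.9, 70.5, 219.2]
ee_rot: [3.119, 0.377, 0.0]
contact_force: [-1.7, -0.0, -3.2]
finger_gap: 18.8
```

```bash
python3 st.py
```

```text
t 18.10 tip x 27.5 y -20.8 pinz 64.9 F ins -1.6 lat 0.4 up -3.2 M [-0.06 -0.08  0.01] yaw 13.79 pitch 0.00
```

Emit:
{"api": "jog_arm", "payload": {
  "series": [
    {"x": 0.002, "y": 0, "z": 0, "wx": 0, "wy": 0, "wz": 0, "gripper": 0},
    {"x": 0.002, "y": 0, "z": 0, "wx": 0, "wy": 0, "wz": 0, "gripper": 0},
    {"x": 0.002, "y": 0, "z": 0, "wx": 0, "wy": 0, "wz": 0, "gripper": 0},
    {"x": 0.001, "y": 0, "z": 0, "wx": 0, "wy": 0, "wz": 0, "gripper": 0}
  ]
}}

```text
t: 18.6
eef_pos: [579.7, 72.2, 219.2]
ee_rot: [3.119, 0.377, 0.0]
contact_force: [-1.0, -0.6, -5.5]
finger_gap: 18.5
```

```bash
python3 st.py
```

```text
t 18.60 tip x 34.6 y -20.8 pinz 64.9 F ins -1.1 lat -0.3 up -5.5 M [ 0.12 -0.41 -0.01] yaw 13.80 pitch 0.01
```

Emit:
{"api": "jog_arm", "payload": {
  "series": [
    {"x": 0.001, "y": 0, "z": 0, "wx": 0, "wy": 0, "wz": 0, "gripper": 0},
    {"x": 0.001, "y": 0, "z": 0, "wx": 0, "wy": 0, "wz": 0, "gripper": 0},
    {"x": 0.001, "y": 0, "z": 0, "wx": 0, "wy": 0, "wz": 0, "gripper": 0}
  ]
}}

```text
t: 18.98
eef_pos: [582.5, 72.8, 219.2]
ee_rot: [3.119, 0.377, -0.0]
contact_force: [-1.3, -1.0, -2.7]
finger_gap: 18.5
```

```bash
python3 st.py
```

```text
t 18.98 tip x 37.4 y -20.9 pinz 64.9 F ins -1.5 lat -0.7 up -2.7 M [ 0.07 -0.32  0.02] yaw 13.79 pitch -0.01
```

Emit:
{"api": "jog_arm", "payload": {
  "series": [
    {"x": 0.001, "y": 0, "z": 0, "wx": 0, "wy": 0, "wz": 0, "gripper": 0},
    {"x": 0.001, "y": 0, "z": 0, "wx": 0, "wy": 0, "wz": 0, "gripper": 0}
  ]
}}

```text
t: 19.23
eef_pos: [584.4, 73.3, 219.2]
ee_rot: [3.119, 0.377, -0.0]
contact_force: [-3.3, 0.5, -4.0]
finger_gap: 18.7
```

Emit:
{"api": "jog_arm", "payload": {
  "series": [
    {"x": 0.001, "y": 0, "z": 0, "wx": 0, "wy": 0, "wz": 0, "gripper": 0}
  ]
}}

```text
t: 19.35
eef_pos: [585.3, 73.5, 219.2]
ee_rot: [3.119, 0.377, -0.001]
contact_force: [-3.0, -0.7, -1.7]
finger_gap: 18.6
```

```bash
python3 st.py
```

```text
t 19.35 tip x 40.3 y -20.9 pinz 64.9 F ins -3.1 lat -0.0 up -1.7 M [-0.15  0.51  0.  ] yaw 13.79 pitch -0.02
```

Emit:
{"api": "jog_arm", "payload": {
  "series": [
    {"x": 0.001, "y": 0, "z": 0, "wx": 0, "wy": 0, "wz": 0, "gripper": 0}
  ]
}}

```text
t: 19.48
eef_pos: [585.7, 73.5, 218.9]
ee_rot: [-3.119, -0.377, 0.004]
contact_force: [-3.2, -0.6, -2.1]
finger_gap: 18.6
```

```bash
python3 st.py
```

```text
t 19.48 tip x 40.7 y -20.9 pinz 64.6 F ins -3.2 lat 0.2 up -2.1 M [-0.08  0.58  0.06] yaw 13.79 pitch -0.14
```

Emit:
{"api": "jog_arm", "payload": {
  "series": [
    {"x": 0.001, "y": 0, "z": 0, "wx": 0, "wy": 0, "wz": 0, "gripper": 0},
    {"x": 0.0005, "y": 0, "z": 0, "wx": 0, "wy": 0, "wz": 0, "gripper": 0},
    {"x": 0, "y": 0, "z": 0, "wx": 0, "wy": 0, "wz": 0, "gripper": 0}
  ]
}}

```text
t: 19.85
eef_pos: [586.2, 73.5, 218.7]
ee_rot: [-3.119, -0.377, 0.008]
contact_force: [-6.9, -0.3, 1.4]
finger_gap: 18.4
```

```bash
python3 st.py
python3 - <<'E'
from h import *
cap('wrist','w10')
E
```

```text
t 19.85 tip x 41.2 y -21.1 pinz 64.4 F ins -6.7 lat 1.3 up 1.4 M [-0.12  1.    0.12] yaw 13.77 pitch -0.30
```

View pics/w10.png

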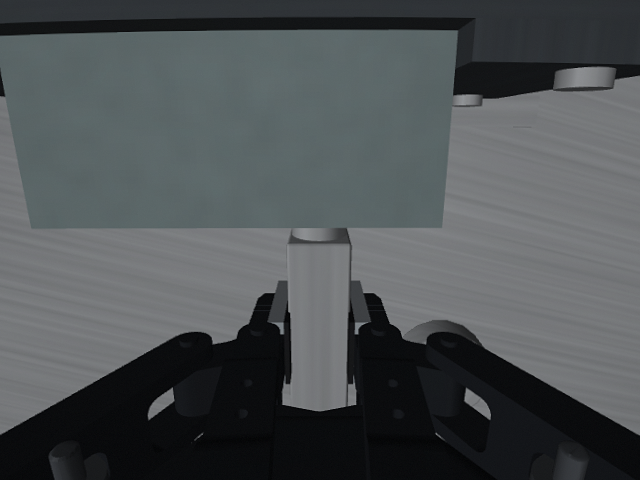

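Emit:
{"api": "jog_arm", "payload": {
  "series": [
    {"x": -0.0008, "y": 0, "z": 0, "wx": 0, "wy": 0, "wz": 0, "gripper": 0},
    {"x": 0, "y": 0, "z": 0, "wx": 0, "wy": 0, "wz": 0, "gripper": 0},
    {"x": 0, "y": 0, "z": 0, "wx": 0, "wy": 0, "wz": 0, "gripper": 0}
  ],
  "squeeze": 20
}}

```text
t: 20.27
eef_pos: [585.9, 73.5, 218.7]
ee_rot: [-3.119, -0.377, 0.006]
contact_force: [-5.9, -2.0, -1.1]
finger_gap: 18.2
```

```bash
python3 st.py
```

```text
t 20.27 tip x 40.9 y -21.0 pinz 64.4 F ins -6.2 lat -0.5 up -1.1 M [-0.2   0.94  0.05] yaw 13.78 pitch -0.21
```

Emit:
{"api": "jog_arm", "payload": {
  "series": [
    {"x": 0, "y": 0, "z": 0, "wx": 0, "wy": 0, "wz": 0, "gripper": 0.3},
    {"x": 0, "y": 0, "z": 0, "wx": 0, "wy": 0, "wz": 0, "gripper": 0.4},
    {"x": 0, "y": 0, "z": 0, "wx": 0, "wy": 0, "wz": 0, "gripper": 0.6},
    {"x": 0, "y": 0, "z": 0, "wx": 0, "wy": 0, "wz": 0, "gripper": 0.8},
    {"x": 0, "y": 0, "z": 0, "wx": 0, "wy": 0, "wz": 0, "gripper": 0.8}
  ]
}}

```text
t: 20.9
eef_pos: [587.2, 74.0, 219.3]
ee_rot: [-3.119, -0.377, -0.001]
contact_force: [0.3, -0.8, -1.4]
finger_gap: 68.5
```

```bash
python3 st.py
python3 - <<'E'
from h import *
cap('wrist','w11')
E
```

```text
t 20.90 tip x 42.2 y -20.8 pinz 65.0 F ins 0.1 lat -0.8 up -1.4 M [-0.01 -0.01  0.03] yaw 13.79 pitch 0.03
```

View pics/w11.png

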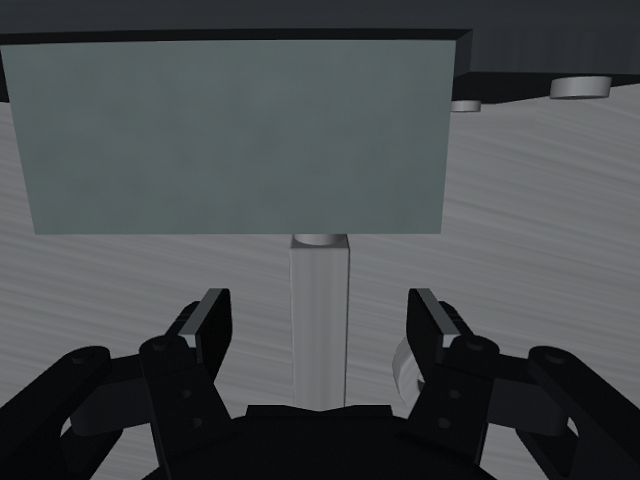

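Emit:
{"api": "jog_arm", "payload": {
  "series": [
    {"x": 0, "y": 0, "z": -0.01, "wx": 0, "wy": 0, "wz": 0, "gripper": 0.8},
    {"x": 0, "y": 0, "z": -0.03, "wx": 0, "wy": 0, "wz": 0, "gripper": 0.8},
    {"x": -0.01, "y": 0, "z": -0.04, "wx": 0, "wy": 0, "wz": 0, "gripper": 0.8},
    {"x": -0.02, "y": 0, "z": -0.04, "wx": 0, "wy": 0, "wz": 0, "gripper": 0.8},
    {"x": -0.02, "y": 0, "z": -0.04, "wx": 0, "wy": 0, "wz": 0, "gripper": 0.8},
    {"x": 0, "y": 0, "z": 0, "wx": 0, "wy": 0, "wz": 0, "gripper": 0.8},
    {"x": 0, "y": 0, "z": 0, "wx": 0, "wy": 0, "wz": 0, "gripper": 0.8}
  ]
}}

```text
t: 21.82
eef_pos: [538.3, 62.2, 379.3]
ee_rot: [-3.118, -0.377, -0.001]
contact_force: [-0.5, -0.4, -0.4]
finger_gap: 68.2
```

```bash
python3 st.py
python3 - <<'E'
from h import *
c=cap('wrist','w12')
P=px2w(c,[(0,0)],60)
s=cap('scene','s12'); f=s['frame']; t=cap('top','t12')
cv2.imwrite('pics/z11.png',cv2.resize(f[150:300,270:470],(800,600),interpolation=cv2.INTER_CUBIC))
E
```

```text
t 21.82 tip x -8.0 y -20.6 pinz 225.0 F ins -0.6 lat -0.3 up -0.4 M [ 0.04 -0.02 -0.03] yaw 13.79 pitch 0.03
```

View pics/w12.png

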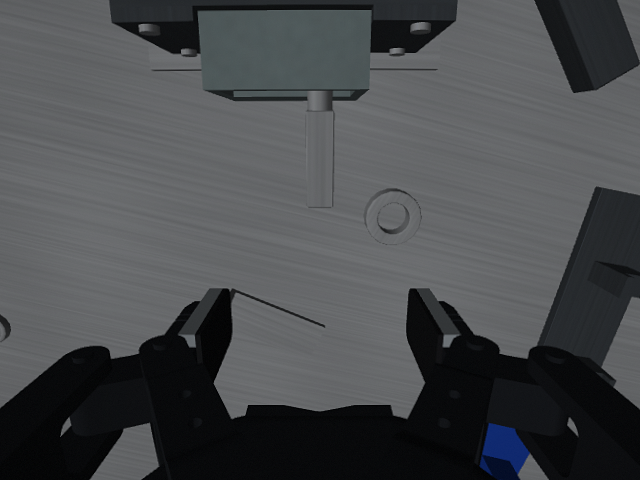

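View pics/z11.png

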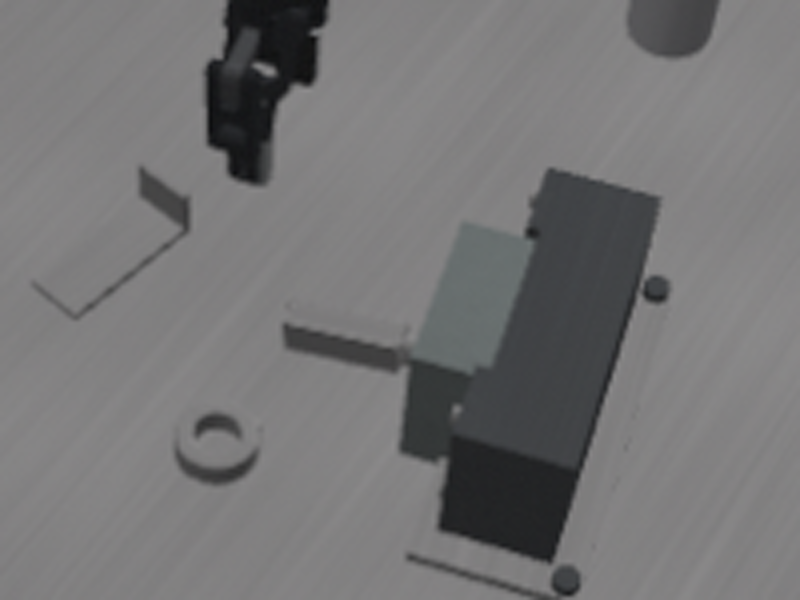

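View pics/t12.png

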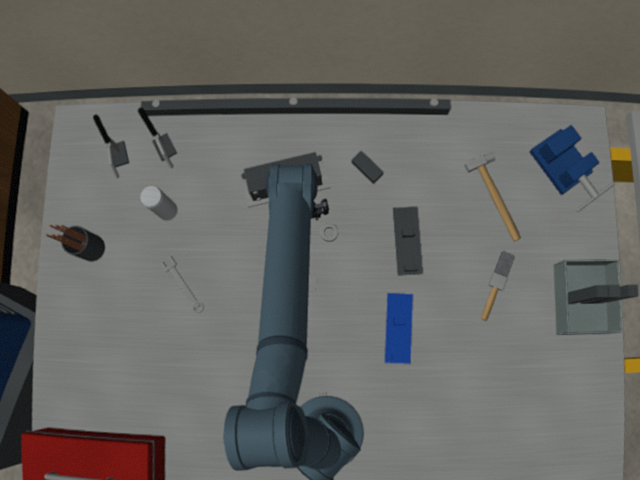

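Run:
```python
from h import *
c=load('w12');yaw=np.radians(13.84);f=np.array([667.4,115.2]);ux=np.array([np.cos(yaw),np.sin(yaw)]);uy=np.array([-ux[1],ux[0]])
for uv,z in (((306,111),75.5),((333.5,111),75.5),((306,207),71),((333,207),71),((202,90),95),((369,90),95)):
    d=px2w(c,[uv],z)[0][:2]-f; print(uv,(d@ux).round(1),(d@uy).round(1))
cv2.imwrite('pics/z12.png',cv2.resize(c['frame'][70:220,190:390],(800,600),interpolation=cv2.INTER_CUBIC))
```

```text
(306, 111) -57.3 -11.8
(333.5, 111) -57.4 -30.5
(306, 207) -124.5 -11.0
(333, 207) -124.6 -30.9
(202, 90) -45.3 52.4
(369, 90) -45.7 -51.9
```

View pics/z12.png

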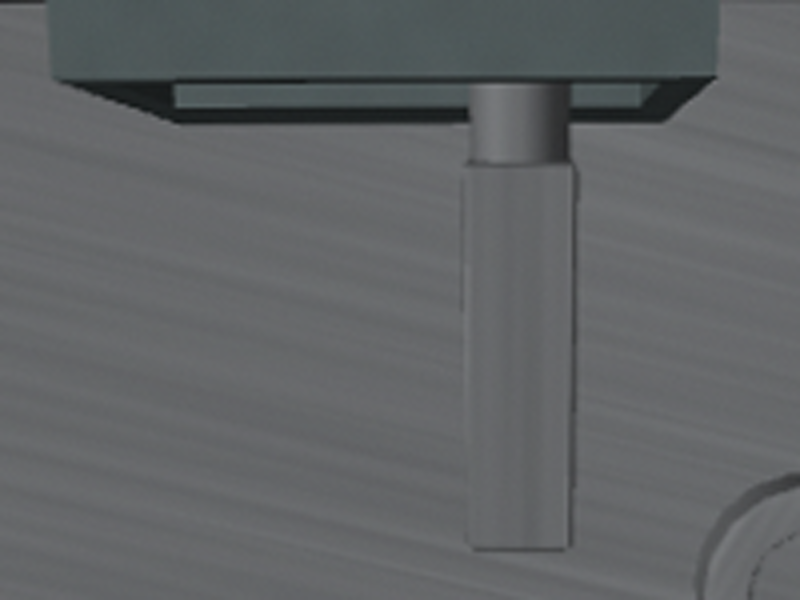

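```bash
python3 - <<'E'
from h import *
print(ctrl.hand_in())
E
python3 st.py
```

```text
the job is handed in; nothing more can be done
None
the job is handed in; nothing more can be done
```

The pin is in the hole with its shoulder against the plate. I let go of it and handed the job in at about 22 s.

- **Grasp:** I took the pin from the dark rest, not the blue look-alike, by its square handle and lifted it straight up.
- **Feeling for the hole:** I touched the plate at y≈0 and slid to +24 without finding the hole. I then went back to 0 and slid the other way, and the nose dropped in between y≈−14 and −18. I pushed it home at y≈−21.
- **Forces:** The readings at the end of each move peaked at about 7 N. They are not continuous, but each step in contact was 2 mm or less.
- **Home:** The shoulder met the plate at a travel of 40.5 mm. The plate itself was felt at about 0.5 mm, so that matches the 40 mm nose, and I pressed it to about 7 N.
- **After letting go:** The pin droops slightly and stays. The arm is clear and reads about 0 N. In the pictures the bystanders in view are where they were.
- **One check slightly off:** The last picture puts the front of the handle about 57 mm before the face, where 55 is nominal. I put this down to the droop and 1–2 mm camera error, and did not check it further.

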